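# Load the laser welding bench

## Task

Get the welding bench ready: first gather the stray brass rods off the bench into the blue cradle with the others, then carry the cradle to the clear feeder, turn it so the rods line up with the slot, tip them all in through the slot and put the cradle back upright in the middle of its black mat. Then set the red ring down over the steel ejector post, flat on its foot, so that the loose disc is pushed up out of it; take the disc from above and lay it flat in the middle of the round work table, and put the empty ring flat in the green tray. Leave everything else on the bench where it is.

Things in the scene. Friction and masses are not known exactly. Their poses are not given: they have to be found in the camera images.
- rod1: bright brass rod, straight and round, 90 mm long and 10 mm in diameter, 30 g; origin at its middle, x axis along it. It does not roll on the flat, only on a slope steeper than about 22 degrees. Starts in the cradle, lying along it, side by side with the others there; may be absent (two or three of rod1 to rod3 are present).
- rod2: bright brass rod, straight and round, 90 mm long and 10 mm in diameter, 30 g; origin at its middle, x axis along it. It does not roll on the flat, only on a slope steeper than about 22 degrees. Starts in the cradle, lying along it, side by side with the others there; may be absent (two or three of rod1 to rod3 are present).
- rod3: bright brass rod, straight and round, 90 mm long and 10 mm in diameter, 30 g; origin at its middle, x axis along it. It does not roll on the flat, only on a slope steeper than about 22 degrees. Starts in the cradle, lying along it, side by side with the others there; may be absent (two or three of rod1 to rod3 are present).
- rod4: bright brass rod, straight and round, 90 mm long and 10 mm in diameter, 30 g; origin at its middle, x axis along it. It does not roll on the flat, only on a slope steeper than about 22 degrees. Starts as a stray, lying flat on the bench; may be absent (two or three of rod4 to rod6 are present).
- rod5: bright brass rod, straight and round, 90 mm long and 10 mm in diameter, 30 g; origin at its middle, x axis along it. It does not roll on the flat, only on a slope steeper than about 22 degrees. Starts as a stray, lying flat on the bench; may be absent (two or three of rod4 to rod6 are present).
- rod6: bright brass rod, straight and round, 90 mm long and 10 mm in diameter, 30 g; origin at its middle, x axis along it. It does not roll on the flat, only on a slope steeper than about 22 degrees. Starts as a stray, lying flat on the bench; may be absent (two or three of rod4 to rod6 are present).
- cradle: loose blue rod cradle, 200 g, 112 x 84 mm (x, y); origin at the centre of its underside, z up. Inside 104 mm long (x); flat floor, top 4 mm up, y = -34 to 12 mm; end walls 24 mm high; back wall y = -42 to -34 mm, 26 mm high. Rods lie along x and roll out over the lip, towards +y, when it is tipped about x, lip down, by about 50 degrees.
- fin (a point): middle of the top edge of the cradle's yellow lifting fin, made to be pinched from above: an upright plate on the back wall, 8 mm thick (cradle y), 64 mm long (cradle x), top 60 mm above the cradle's underside; at (0, -38, 60) mm in the cradle's frame.
- lip (a point): middle of the edge of the cradle's pour lip, at (0, 42, 14) mm in the cradle's frame; the lip slopes up to it at 18 degrees from the floor's edge at y = 12 mm.
- mat: black rubber mat, 190 x 150 mm and 3 mm thick, fixed; the cradle starts on it and its home is the middle of it. Origin at the centre of its underside, x along the long side.
- feeder: fixed rod feeder: clear box 90 (x) by 130 mm (y), blue funnel in its top; origin at the centre of its underside. Level rim 95 mm above the bench; mouth 82 (x) by 116 mm (y) inside; two slopes lead down to a slot 26 mm wide (x) and 116 mm long (y), 49 mm above the bench, over a chamber with its floor at 6 mm. Rods pass only lying along y.
- ring: loose red ring holder, 60 mm outer diameter, 48 mm inner diameter, 30 mm high, 120 g; origin at the centre of its underside, z up. An inner ledge 4 mm high at the bottom leaves a hole of 38 mm.
- disc: loose bright aluminium disc, 44 mm in diameter, 8 mm thick, 50 g; origin at the centre of its underside. Starts inside the ring, lying on its ledge, where fingers cannot get hold of it.
- post: fixed ejector: a steel post 26 mm in diameter on a grey round foot of 68 mm diameter, 6 mm thick; flat top of the post 50 mm above the bench. Origin at the centre of the foot's underside. The ring passes over the post down to the foot.
- worktable: fixed welding work table: round black top 72 mm in diameter on a grey foot of 90 mm; flat top face 35 mm above the bench. Origin at the centre of its underside.
- tray: fixed green returns tray, 120 x 120 mm, rim 12 mm high, floor and walls 3 mm thick. Origin at the centre of its underside.
- pen: blue and black pen with a red clip, 130 mm long, lying on the bench; a bystander, leave it where it is. Origin at its underside.
- loupe: black eye loupe, 34 mm across and high; a bystander, leave it where it is. Origin at its underside.
- jar: amber glass jar, 60 mm high; a bystander, leave it where it is. Origin at its underside.
- driver: orange screwdriver, 150 mm long; a bystander, leave it where it is. Origin at its underside.
- ringbox: red jewel box, 50 x 50 x 35 mm; a bystander, leave it where it is. Origin at its underside.
- cup: white bowl, 80 mm across, 40 mm high; a bystander, leave it where it is. Origin at its underside.
- spool: copper spool, 40 mm across, 30 mm high; a bystander, leave it where it is. Origin at its underside.

How it is judged:
By the outcome, as a careful person would: the job done as asked, in the order asked, and still so for the second after the job is handed in, with the robot touching nothing.
Of rod1, rod2, rod3 only 2 to 3 are there at a start; the rules pass over those that are not, and their reading is None.
Of rod4, rod5, rod6 only 2 to 3 are there at a start; the rules pass over those that are not, and their reading is None.
At some moment in a run one of ring may be knocked a few centimetres aside while the robot is not near it.
It also fails if it takes over 192 s, if anything falls off the work surface, if the arm or the gripper's body presses on something with over 40 N, if the wrist force passes 120 N, or if a joint passes its speed limit or range.

## Robot

A 7-joint arm with a two-finger parallel gripper is mounted at the origin on the work surface. World frame = base frame: x ahead of the robot, y to its left, z up, the work surface at z = 0. Lengths are in m, angles in rad, forces in N, time in s.
With the tool pointing down it reaches from about 0.4 to 0.925 m from the base axis. Payload 5.6 kg.
Tool frame: the origin (TCP) lies midway between the tips of the shut fingers; the grasp point (between the pads) lies 19 mm behind it; z points along the fingers, y is the line along which they close (so a half turn about z gives the same grasp; the last joint's range is limited). The gripper opens to 85 mm and grips with 20 to 120 N. Pads are 22 mm wide; open, the fingers measure 114 mm over their backs; the gripper's body (76 mm by 85 mm) begins 54 mm behind the grasp point. The pads swing forward as they close: fully open they stand 13 mm farther back than shut.
Start: joints at [1.245, 0.468, -0.012, 1.603, 0.006, 1.071, -0.056], TCP at [0.181, -0.624, 0.231] pointing down, gripper open.
Joint ranges: [-2.53, 2.53], [-0.31, 2.02], [-1.57, 1.55], [0.28, 2.44], [-1.29, 4.43], [0.15, 1.84], [-2.92, 2.92]. Speed limits (rad/s): [2.57, 2.57, 3.14, 3.14, 3.14, 3.14, 3.14].

## Interface

Orientations are given as a unit quaternion [w, x, y, z].
In Python, from plant import r, vision gives the robot as it stands. The module is installed in compiled form; this text tells all that it offers.
- The arm moves only by the tool move_arm, never from a script. Its argument "commands" is a list of rows, each a list of 3 entries, a list of its own where there are three numbers: the finger opening in m, from 0 to 0.0854, then the shift along the world's x, y, z in m, then the turn, a rotation vector about the world's x, y, z in degrees. In form: [[jaw, [dx, dy, dz], [ax, ay, az]], ...]. A call has exactly 5 rows; each row is the pose to reach, as a shift and turn from the pose commanded when the call began; what a row does not reach only later rows make up. A row lasts 1/10 s, in which the tool goes at most 50 mm and 8.59 degrees, less where a joint would pass 70% of its speed; a pose out of reach is approached as far as the arm can. A call with a gripper value outside its range is refused whole. The fingers move at their own pace and stop on an object; "newtons" is the grip in N (left out, the last holds). Time passes only in rows, so rows that repeat a pose let the fingers close, or fill a call up. It gives the time, the measured TCP pose, the force, the opening and the grip force at its end, in the units of the state.
- r.observe(): the state, without advancing time (a new reading comes with each control period).
- vision.snapshot(name): name is "scene" or "top" or "wrist"; returns (picture, depth): 384x512x3 uint8, red, green, blue; 384x512 float32, m along the optical axis (not along the pixel's ray), 0 where there is no reading.
- vision.camera_params(name): a dict with "mtx" (3x3 intrinsics, pixels), "R" (3x3) and "t" (3): a world point X has camera coordinates R X + t. Camera axes: x right, y down, z forward; pixel columns grow to the right and rows downward; lengths in m; the calibration is good to about 2 mm. A picture is of the moment at which its call begins: read the wrist's pose just before it. camera_params takes no time and is no camera call; for the wrist camera it gives the pose at the moment of the call.
- r.sign_off(): hands the job in; it is judged then, once.
Trained networks look in the newest picture that a camera, given by its name, has taken for a name from the list of things; names that differ only in an ending like _2 or _b are one class to them, and where a whole thing is asked for, a point or a joint stands for the part that bears it (a point fixed in the world has none). Each returns a list of dicts, best first, with "conf" (0 to 1); they miss things now and then, are a little off and sometimes report something else, mostly with a low value. They report only what shows in the picture. A call takes as long as a camera call.
- vision.search_frame(camera, query): "box" ([left, top, right, bottom] in pixels, round what is visible of it).
The state is a dict: "t": time; "qpos": joint angles; "qvel": joint speeds; "joint_efforts": joint torques, N m; "tcp_pos": TCP position; "eef_rot": TCP orientation; "contact_force": force on the tool from outside, world axes, zero at the start; "ft_torque": the same for the moment, N m; "finger_gap": finger opening in m; "grasp_force": force on a finger pad.
Only numpy, scipy, OpenCV 4.12 (cv2) and the standard library are available. Lean on these libraries where they do the work, as an engineer would, in place of code of your own. Each camera call takes 0.05 s, during which the arm holds its last target. There are 200 camera calls.

## Working session

There is one attempt and no reset: what is moved stays moved. The work goes in short steps, Python scripts to look and compute and a tool call to move; the robot and the scene stay as the last step left them, time stands still between calls to the robot, and variables do not carry over. Pictures are saved under pics/ and viewed, at most 14 in all, crops included, and the job is handed in when it is done.

Besides the shell and the picture viewer there is one more tool, called after "Call:" by a JSON object that holds its "fn" and its "kwargs", one argument or row to a line. move_arm: Moves the arm, as the interface text tells. Its arguments: {"type":"object","properties":{"commands":{"type":"array"},"newtons":{"type":"number"}},"required":["commands"]}

```bash
mkdir -p pics; cat > h.py <<'E'
import numpy as np,cv2
from plant import r,vision
def snap(n):
    p=vision.camera_params(n); im,d=vision.snapshot(n); return im,d,p
def world(d,p):
    h,w=d.shape; u,v=np.meshgrid(np.arange(w),np.arange(h))
    K=p["mtx"]; c=np.stack([(u-K[0,2])/K[0,0]*d,(v-K[1,2])/K[1,1]*d,d],-1)
    W=(c-np.array(p["t"]))@np.array(p["R"]); W[d==0]=np.nan; return W
def save(im,f,s=1.5): cv2.imwrite(f,cv2.resize(im,None,fx=s,fy=s,interpolation=cv2.INTER_CUBIC)[...,::-1])
E
python3 - <<'E'
from h import *
o=r.observe(); print(o["t"],o["tcp_pos"],o["eef_rot"],o["finger_gap"])
for n in("top","scene"):
    im,d,p=snap(n); W=world(d,p); save(im,f"pics/{n}0.png"); np.savez(f"{n}0.npz",im=im,W=W,d=d)
    C=-np.array(p["R"]).T@np.array(p["t"]); print(n,C,p["mtx"][0][0])
    for q in("rod1","cradle","feeder","ring","disc","post","worktable","tray","mat","fin","pen","driver"):
        for b in vision.search_frame(n,q)[:7 if q=="rod1" else 1]:
            x0,y0,x1,y1=[int(v) for v in b["box"]]; w=W[max(y0,0):y1,max(x0,0):x1].reshape(-1,3)
            print(q,round(b["conf"],2),[x0,y0,x1,y1],np.round(np.nanmedian(w,0),3))
E
```

```text
0.0 [ 0.18115185 -0.6236346   0.23031964] [-8.87749392e-04  9.90021077e-01  1.40916413e-01 -2.08642942e-04] 0.0848285343601646
top [0.43869064 0.01241128 1.57944529] 425.7938480337076
rod1 0.47 [333, 211, 335, 232] [ 0.458 -0.27   0.013]
rod1 0.46 [315, 158, 319, 183] [ 0.646 -0.207  0.007]
rod1 0.41 [286, 161, 293, 186] [ 0.633 -0.105  0.003]
feeder 0.79 [242, 195, 284, 226] [ 0.493 -0.007  0.054]
ring 0.45 [212, 149, 224, 171] [0.677 0.161 0.009]
disc 0.69 [216, 159, 231, 168] [0.665 0.14  0.013]
post 0.73 [172, 165, 191, 186] [0.617 0.293 0.006]
worktable 0.96 [193, 209, 221, 234] [0.449 0.195 0.024]
tray 0.61 [147, 201, 177, 236] [0.458 0.364 0.004]
mat 0.71 [306, 200, 351, 252] [ 0.441 -0.251  0.005]
fin 0.69 [318, 208, 343, 237] [ 0.454 -0.258  0.012]
pen 0.61 [258, 155, 268, 181] [ 0.652 -0.007  0.003]
driver 0.71 [118, 185, 148, 216] [0.523 0.474 0.001]
scene [1.35443674 0.57316573 0.75561115] 439.7700084338205
rod1 0.53 [160, 195, 184, 206] [ 0.63  -0.221 -0.002]
rod1 0.4 [191, 206, 209, 225] [ 0.636 -0.102 -0.002]
rod1 0.29 [308, 203, 340, 230] [0.472 0.193 0.021]
cradle 0.6 [182, 149, 221, 183] [ 0.45  -0.263  0.007]
feeder 0.9 [229, 162, 281, 213] [ 0.5   -0.021  0.046]
ring 0.69 [257, 238, 276, 262] [0.662 0.136 0.013]
disc 0.67 [261, 248, 276, 253] [0.658 0.137 0.01 ]
post 0.68 [317, 248, 341, 281] [0.625 0.287 0.003]
worktable 0.96 [308, 202, 342, 230] [0.468 0.194 0.02 ]
tray 0.62 [351, 219, 412, 265] [ 0.454  0.354 -0.001]
mat 0.64 [165, 160, 232, 189] [ 0.483 -0.242  0.001]
fin 0.8 [182, 146, 221, 183] [ 0.444 -0.268  0.006]
pen 0.48 [201, 219, 241, 246] [ 0.66  -0.008 -0.002]
driver 0.71 [388, 262, 445, 276] [ 0.509  0.459 -0.001]
```

```bash
python3 - <<'E'
from h import *
z=np.load("top0.npz"); im=z["im"]; save(im[130:262,110:375],"pics/topc.png",3)
E
```

```text
(no output)
```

View pics/topc.png

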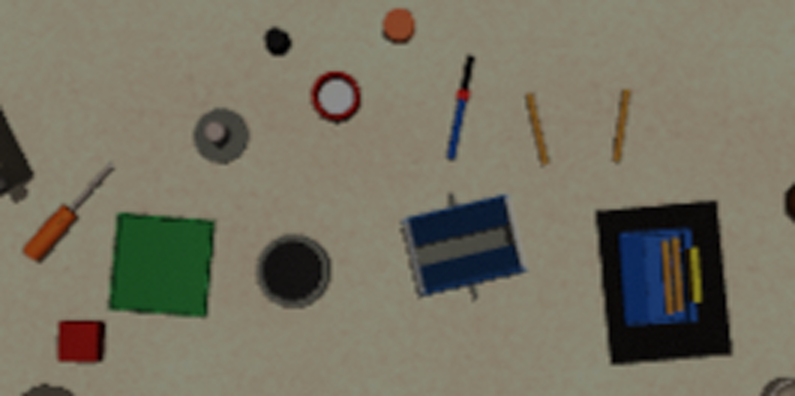

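Call:
{"fn": "move_arm", "kwargs": {
  "commands": [
    [0.085, [0.02, 0.03, 0.03], [0, 0, 0]],
    [0.085, [0.04, 0.07, 0.06], [0, 0, 0]],
    [0.085, [0.07, 0.11, 0.08], [0, 0, 0]],
    [0.085, [0.1, 0.15, 0.1], [0, 0, 0]],
    [0.085, [0.13, 0.18, 0.12], [0, 0, 0]]
  ]
}}

```text
t: 1.8
tcp_pos: [0.3066, -0.4478, 0.3488]
eef_rot: [0.0, 0.99, 0.141, -0.0]
contact_force: [0.5, -0.7, 0.2]
finger_gap: 0.0853
grasp_force: 0.0
```

Call:
{"fn": "move_arm", "kwargs": {
  "commands": [
    [0.085, [0.03, 0.03, 0], [0, 0, -4]],
    [0.085, [0.06, 0.07, 0], [0, 0, -8]],
    [0.085, [0.09, 0.11, 0], [0, 0, -12]],
    [0.085, [0.12, 0.15, 0.0], [0, 0, -16]],
    [0.085, [0.15, 0.18, 0], [0, 0, -16]]
  ]
}}

```text
t: 2.3
tcp_pos: [0.4573, -0.2668, 0.3484]
eef_rot: [0.0, 1.0, 0.002, 0.0]
contact_force: [0.8, -0.6, -0.5]
finger_gap: 0.0848
grasp_force: 0.0
```

Call:
{"fn": "move_arm", "kwargs": {
  "commands": [
    [0.085, [0.02, 0.02, 0], [0, 0, 0]],
    [0.085, [0.04, 0.04, 0], [0, 0, 0]],
    [0.085, [0.06, 0.06, 0], [0, 0, 0]],
    [0.085, [0.06, 0.06, 0.0], [0, 0, 0]],
    [0.085, [0.06, 0.06, 0], [0, 0, 0]]
  ]
}}

```text
t: 2.8
tcp_pos: [0.5162, -0.2094, 0.3477]
eef_rot: [0.0, 1.0, 0.002, -0.0]
contact_force: [0.3, -0.9, 0.8]
finger_gap: 0.0852
grasp_force: 0.0
```

```bash
cat >> h.py <<'E'
def rods(im,W,zlo=-0.01,zhi=0.035):
    hsv=cv2.cvtColor(im,cv2.COLOR_RGB2HSV); m=((hsv[...,0]>10)&(hsv[...,0]<28)&(hsv[...,1]>110)&(hsv[...,2]>60)).astype(np.uint8)
    n,l,st,c=cv2.connectedComponentsWithStats(m); out=[]
    for i in range(1,n):
        if st[i,4]<40: continue
        w=W[l==i]; w=w[~np.isnan(w[:,2])]
        if len(w)<20: continue
        rect=cv2.minAreaRect((w[:,:2]*1000).astype(np.float32)); (cx,cy),(a,b),an=rect
        if a<b: a,b,an=b,a,an+90
        out.append((round(cx/1000,4),round(cy/1000,4),round(float(np.median(w[:,2])),4),round(a),round(b),round(an,1) if an<=90 else round(an-180,1),st[i,:4].tolist()))
    return out
E
python3 - <<'E'
from h import *
o=r.observe(); print(o["t"],o["tcp_pos"],o["eef_rot"],np.round(o["qpos"],3))
z=np.load("top0.npz"); print("top",*rods(z["im"],z["W"]),sep="\n")
im,d,p=snap("wrist"); W=world(d,p); save(im,"pics/w1.png"); np.savez("w1.npz",im=im,W=W)
print(-np.array(p["R"]).T@np.array(p["t"]),p["mtx"]); print(*rods(im,W),sep="\n")
E
```

```text
2.8 [ 0.51621735 -0.20939743  0.34769292] [ 8.24674871e-05  9.99997215e-01  2.34382157e-03 -2.65334579e-04] [ 0.575  0.233 -0.299  1.675  0.072  1.245 -1.306]
top
(0.9045, 0.1715, 0.0356, 42, 20, 0.1, [213, 95, 7, 9])
(0.903, -0.2319, 0.036, 42, 28, 5.8, [321, 97, 7, 9])
(0.8924, 0.1308, 0.0405, 43, 30, -10.3, [222, 98, 9, 9])
(0.8907, -0.2717, 0.041, 39, 29, -49.5, [331, 100, 9, 8])
(0.6343, -0.1044, 0.0103, 87, 10, 13.2, [286, 161, 7, 24])
(0.6402, -0.2075, 0.0106, 87, 11, -5.9, [315, 160, 5, 24])
(0.4961, 0.4959, 0.025, 73, 15, -44.1, [118, 200, 16, 16])
(0.456, -0.271, 0.0156, 84, 24, 2.8, [331, 210, 7, 24])
[ 0.59143865 -0.20930746  0.49039231] [[287.16128605   0.         250.41295948]
 [  0.         287.16128605 191.87629608]
 [  0.           0.           1.        ]]
(0.6383, -0.2077, 0.0089, 89, 9, -7.3, [243, 41, 13, 62])
(0.6317, -0.1042, 0.009, 89, 9, 14.1, [172, 46, 22, 61])
(0.5487, -0.425, 0.0339, 53, 28, -5.8, [377, 116, 26, 35])
(0.4567, -0.2766, 0.0161, 88, 9, 4.4, [286, 161, 7, 50])
(0.4528, -0.2645, 0.016, 89, 9, 4.6, [279, 163, 7, 50])
(0.4567, -0.2858, 0.0497, 63, 8, -2.6, [295, 172, 9, 42])
```

View pics/w1.png

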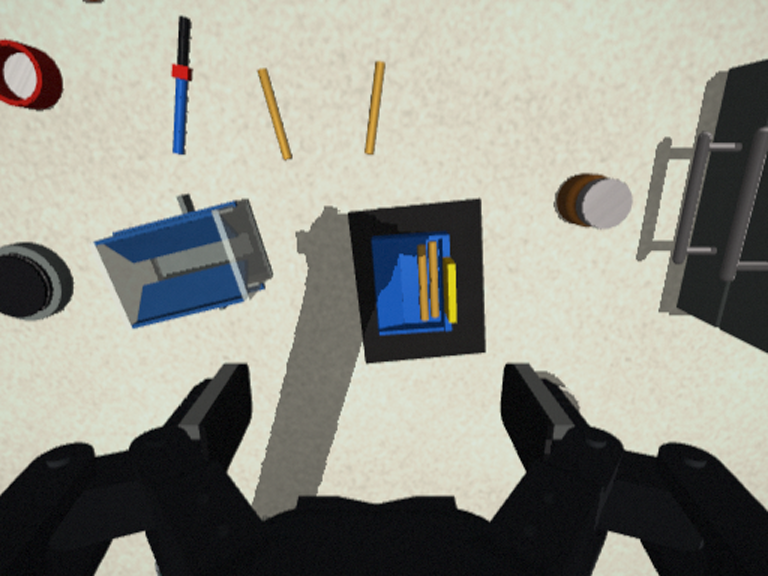

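Call:
{"fn": "move_arm", "kwargs": {
  "commands": [
    [0.05, [0.02, 0.0, -0.03], [0, 0, -2]],
    [0.05, [0.045, 0.0, -0.07], [0, 0, -4]],
    [0.05, [0.07, 0.0, -0.11], [0, 0, -6]],
    [0.05, [0.095, 0.001, -0.15], [0, 0, -7.3]],
    [0.05, [0.122, 0.002, -0.18], [0, 0, -7.3]]
  ]
}}

```text
t: 3.35
tcp_pos: [0.637, -0.2097, 0.1651]
eef_rot: [0.0, 0.998, -0.064, -0.002]
contact_force: [-0.5, -0.4, 0.3]
finger_gap: 0.0498
grasp_force: 0.0
```

Call:
{"fn": "move_arm", "kwargs": {
  "commands": [
    [0.05, [0, 0, -0.04], [0, 0, 0]],
    [0.05, [0, 0, -0.08], [0, 0, 0]],
    [0.05, [0, 0, -0.11], [0, 0, 0]],
    [0.05, [0, 0, -0.11], [0, 0, 0]],
    [0.05, [0, 0, -0.11], [0, 0, 0]]
  ]
}}

```text
t: 3.85
tcp_pos: [0.6379, -0.2089, 0.0583]
eef_rot: [0.0, 0.998, -0.063, -0.0]
contact_force: [0.5, 0.3, 1.1]
finger_gap: 0.0497
grasp_force: 0.0
```

```bash
python3 - <<'E'
from h import *
z=np.load("w1.npz"); im,W=z["im"],z["W"]; hsv=cv2.cvtColor(im,cv2.COLOR_RGB2HSV)
def rect(w):
    (cx,cy),(a,b),an=cv2.minAreaRect((w[:,:2]*1000).astype(np.float32)); return np.round([cx,cy,a,b,an],1)
yel=(hsv[...,0]>25)&(hsv[...,0]<35)&(hsv[...,1]>150)&(W[...,2]>.05)
w=W[yel]; w=w[w[:,2]>np.percentile(w[:,2],90)-.006]; print("fin",rect(w),w[:,2].max(),len(w))
v,u=np.mgrid[:384,:512]
# mat: dark pixels in region
reg=(u>225)&(u<330)&(v>125)&(v<250)
mat=reg&(im.max(-1)<45)&(W[...,2]<.01)
m=cv2.morphologyEx(mat.astype(np.uint8),cv2.MORPH_OPEN,np.ones((5,5)))>0
print("mat",rect(W[m]),np.median(W[m][:,2]))
blue=reg&(hsv[...,0]>100)&(hsv[...,0]<125)&(hsv[...,1]>120)
b=W[blue&(W[...,2]>.005)&(W[...,2]<.035)]; print("cradle",rect(b))
b=W[blue&(W[...,2]>.022)&(W[...,2]<.035)]; print("walls",rect(b))
f=(u>50)&(u<185)&(v>125)&(v<225)&(W[...,2]>.088)&(W[...,2]<.102); print("feeder rim",rect(W[f]),f.sum())
# from top image
z=np.load("top0.npz"); im,W=z["im"],z["W"]; x,y,zz=W[...,0],W[...,1],W[...,2]
def box(n,x0,x1,y0,y1,z0,z1): 
    s=(x>x0)&(x<x1)&(y>y0)&(y<y1)&(zz>z0)&(zz<z1); print(n,rect(W[s]),np.round(W[s].mean(0),4),s.sum())
box("feeder",.4,.6,-.11,.09,.08,.11)
box("table",.38,.52,.13,.26,.028,.042); box("post",.55,.68,.22,.35,.04,.06); box("foot",.55,.68,.22,.35,.003,.012)
box("tray",.38,.54,.27,.45,.008,.02); box("trayfloor",.38,.54,.27,.45,.0015,.02); box("ring",.6,.72,.08,.2,.024,.04); box("disc",.6,.72,.08,.2,.008,.02)
print("neighbors >z.02 near A", np.sum((x>.57)&(x<.7)&(abs(y+.2077)<.07)&(zz>.02)))
E
```

```text
fin [ 455.4 -289.8   63.7    8.3    4.6] 0.06534628416064353 219
mat [ 445.4 -261.7  187.3  147.4    6.2] 0.0029791796227284654
cradle [ 448.3 -251.1  121.9   85.     4. ]
walls [ 452.7 -252.4  112.4   83.3    4.7]
feeder rim [485.8 -14.9  90.3 129.6  14.5] 1336
feeder [487.  -13.4  89.9 128.   14.4] [ 0.4884 -0.0127  0.0912] 263
table [453.4 195.7  72.7  73.6   2.9] [0.4531 0.1938 0.0351] 301
post [617.7 288.1  22.   22.1   3. ] [0.6177 0.2879 0.05  ] 43
foot [615.4 285.9 127.6 129.9   1.1] [0.6169 0.284  0.0061] 419
tray [453.7 366.8 147.4 152.1   1.4] [0.4574 0.3617 0.0111] 239
trayfloor [460.  359.8 179.3 160.3  89.2] [0.4601 0.3584 0.0056] 1207
ring [667.  146.5  57.5  57.3  43.7] [0.6669 0.1458 0.0302] 77
disc [658.4 142.2  94.3  98.3   3.8] [0.6649 0.145  0.0126] 128
neighbors >z.02 near A 0
```

Call:
{"fn": "move_arm", "kwargs": {
  "commands": [
    [0.04, [0, 0.001, -0.03], [0, 0, 0]],
    [0.04, [0, 0.001, -0.055], [0, 0, 0]],
    [0.04, [0, 0.001, -0.055], [0, 0, 0]],
    [0, [0, 0.001, -0.055], [0, 0, 0]],
    [0, [0, 0.001, -0.055], [0, 0, 0]]
  ],
  "newtons": 30
}}

```text
t: 4.35
tcp_pos: [0.6401, -0.2074, 0.0057]
eef_rot: [0.001, 0.998, -0.062, 0.002]
contact_force: [-0.3, -1.0, 0.7]
finger_gap: 0.0116
grasp_force: 0.0
```

Call:
{"fn": "move_arm", "kwargs": {
  "commands": [
    [0, [0, 0, 0], [0, 0, 0]],
    [0, [0, 0, 0], [0, 0, 0]],
    [0, [0, 0, 0.03], [0, 0, 0]],
    [0, [0, 0, 0.07], [0, 0, 0]],
    [0, [0, 0, 0.1], [0, 0, 0]]
  ]
}}

```text
t: 4.85
tcp_pos: [0.6392, -0.2068, 0.1062]
eef_rot: [0.0, 0.998, -0.062, 0.002]
contact_force: [0.2, -0.3, -0.8]
finger_gap: 0.0077
grasp_force: 29.1
```

Call:
{"fn": "move_arm", "kwargs": {
  "commands": [
    [0, [-0.04, -0.01, 0], [0, 0, 3]],
    [0, [-0.085, -0.02, 0], [0, 0, 6]],
    [0, [-0.13, -0.03, 0], [0, 0, 9]],
    [0, [-0.165, -0.036, 0], [0, 0, 11]],
    [0, [-0.187, -0.038, 0], [0, 0, 11.8]]
  ]
}}

```text
t: 5.35
tcp_pos: [0.4484, -0.246, 0.1038]
eef_rot: [0.001, 0.999, 0.04, -0.0]
contact_force: [0.9, -0.2, -0.2]
finger_gap: 0.0076
grasp_force: 29.1
```

Call:
{"fn": "move_arm", "kwargs": {
  "commands": [
    [0, [0, 0, 0], [0, 0, 0]],
    [0, [0, 0, 0], [0, 0, 0]],
    [0, [0, 0, -0.02], [0, 0, 0]],
    [0, [0, 0, -0.04], [0, 0, 0]],
    [0, [0, 0, -0.04], [0, 0, 0]]
  ]
}}

```text
t: 5.85
tcp_pos: [0.4513, -0.2435, 0.0613]
eef_rot: [-0.001, 0.999, 0.042, -0.001]
contact_force: [-0.1, 0.8, -0.1]
finger_gap: 0.0077
grasp_force: 29.2
```

```bash
python3 - <<'E'
from h import *
o=r.observe(); print(o["tcp_pos"],o["eef_rot"],o["finger_gap"])
im,d,p=snap("wrist"); W=world(d,p); save(im,"pics/w2.png"); print(*rods(im,W,0,1),sep="\n")
E
```

```text
[ 0.45134654 -0.24348305  0.06126051] [-9.56513995e-04  9.99128618e-01  4.17116822e-02 -1.10697530e-03] 0.007655232043708146
(0.4559, -0.2705, 0.0162, 90, 21, 4.3, [288, 149, 19, 122])
(0.4641, -0.2614, 0.0162, 65, 13, 4.6, [272, 154, 16, 89])
(0.4223, -0.2454, 0.0647, 146, 12, 4.7, [242, 168, 19, 154])
(0.446, -0.3009, 0.0534, 90, 43, 25.7, [310, 177, 38, 100])
```

View pics/w2.png

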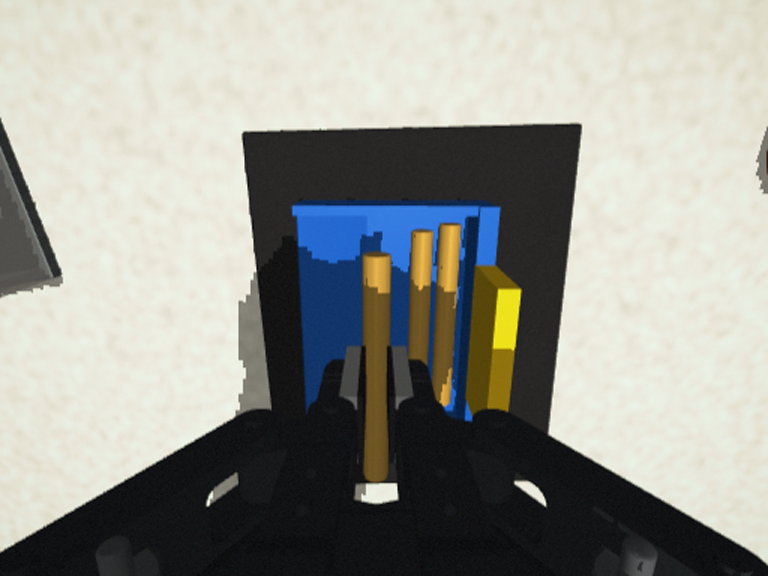

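Call:
{"fn": "move_arm", "kwargs": {
  "commands": [
    [0, [0, -0.0015, -0.02], [0, 0, 0]],
    [0, [0, -0.0015, -0.042], [0, 0, 0]],
    [0, [0, -0.0015, -0.042], [0, 0, 0]],
    [0.025, [0, -0.0015, -0.042], [0, 0, 0]],
    [0.025, [0, -0.0015, -0.042], [0, 0, 0]]
  ]
}}

```text
t: 6.4
tcp_pos: [0.4525, -0.2464, 0.0223]
eef_rot: [0.001, 0.999, 0.041, 0.001]
contact_force: [0.6, -0.0, -0.4]
finger_gap: 0.0252
grasp_force: 0.0
```

Call:
{"fn": "move_arm", "kwargs": {
  "commands": [
    [0.03, [0, 0, 0.03], [0, 0, 0]],
    [0.03, [0, 0, 0.07], [0, 0, 0]],
    [0.04, [0, 0, 0.1], [0, 0, 0]],
    [0.04, [0.03, 0.02, 0.1], [0, 0, 3]],
    [0.04, [0.06, 0.05, 0.1], [0, 0, 6]]
  ]
}}

```text
t: 6.9
tcp_pos: [0.5127, -0.1988, 0.1241]
eef_rot: [0.002, 0.996, 0.092, 0.002]
contact_force: [-1.2, 0.3, 0.4]
finger_gap: 0.0398
grasp_force: 0.0
```

Call:
{"fn": "move_arm", "kwargs": {
  "commands": [
    [0.04, [0.03, 0.03, 0], [0, 0, 2]],
    [0.04, [0.06, 0.06, 0], [0, 0, 3.5]],
    [0.04, [0.09, 0.08, 0], [0, 0, 3.5]],
    [0.04, [0.12, 0.09, 0], [0, 0, 3.5]],
    [0.04, [0.12, 0.09, 0], [0, 0, 3.5]]
  ]
}}

```text
t: 7.4
tcp_pos: [0.6354, -0.1026, 0.1227]
eef_rot: [-0.0, 0.992, 0.126, 0.003]
contact_force: [-0.1, -0.2, 0.1]
finger_gap: 0.0398
grasp_force: 0.0
```

```bash
python3 - <<'E'
from h import *
o=r.observe(); print(o["tcp_pos"],o["eef_rot"],o["finger_gap"])
im,d,p=snap("wrist"); W=world(d,p); print(*rods(im,W,0,1),sep="\n")
im,d,p=snap("top"); W=world(d,p); print(*rods(im,W,0,1),sep="\n")
E
```

```text
[ 0.63537923 -0.10263196  0.12273956] [-4.83585848e-04  9.92062775e-01  1.25709806e-01  2.87433547e-03] 0.03981430659767951
(0.6324, -0.1036, 0.0092, 90, 9, 14.2, [245, 144, 11, 93])
(0.5631, -0.2014, 0.0164, 233, 19, 36.1, [348, 347, 14, 23])
(0.5578, -0.2095, 0.0161, 249, 18, 37.1, [356, 351, 14, 26])
(0.476, -0.2837, 0.0356, 24, 3, -0.8, [374, 369, 18, 15])
(0.9038, 0.1713, 0.0352, 42, 20, -1.6, [213, 95, 7, 9])
(0.9026, -0.2306, 0.0356, 41, 28, -0.3, [321, 97, 7, 9])
(0.8926, 0.1334, 0.0403, 41, 31, 10.0, [222, 98, 9, 9])
(0.8912, -0.2738, 0.0422, 44, 28, -61.3, [331, 100, 10, 8])
(0.4959, 0.4956, 0.0251, 72, 15, -43.9, [118, 200, 16, 16])
(0.4575, -0.2721, 0.0158, 81, 22, 3.5, [331, 210, 7, 23])
```

Call:
{"fn": "move_arm", "kwargs": {
  "commands": [
    [0.04, [-0.003, -0.001, -0.04], [0, 0, 0]],
    [0.04, [-0.003, -0.001, -0.08], [0, 0, 0]],
    [0.04, [-0.003, -0.001, -0.118], [0, 0, 0]],
    [0.04, [-0.003, -0.001, -0.118], [0, 0, 0]],
    [0, [-0.003, -0.001, -0.118], [0, 0, 0]]
  ]
}}

```text
t: 8.0
tcp_pos: [0.6271, -0.1084, 0.0029]
eef_rot: [0.0, 0.992, 0.123, -0.001]
contact_force: [0.1, -0.0, -0.8]
finger_gap: 0.0269
grasp_force: 0.0
```

Call:
{"fn": "move_arm", "kwargs": {
  "commands": [
    [0, [0, 0, 0], [0, 0, 0]],
    [0, [0, 0, 0], [0, 0, 0]],
    [0, [0, 0, 0.03], [0, 0, 0]],
    [0, [0, 0, 0.07], [0, 0, 0]],
    [0, [0, 0, 0.1], [0, 0, 0]]
  ]
}}

```text
t: 8.5
tcp_pos: [0.6285, -0.1073, 0.1053]
eef_rot: [0.0, 0.992, 0.124, 0.001]
contact_force: [1.1, -0.9, -0.4]
finger_gap: 0.0081
grasp_force: 29.5
```

Call:
{"fn": "move_arm", "kwargs": {
  "commands": [
    [0, [-0.03, -0.03, 0], [0, 0, -2]],
    [0, [-0.06, -0.06, 0], [0, 0, -4]],
    [0, [-0.09, -0.09, 0], [0, 0, -6]],
    [0, [-0.12, -0.12, 0.0], [0, 0, -8]],
    [0, [-0.15, -0.14, 0], [0, 0, -9.8]]
  ]
}}

```text
t: 9.0
tcp_pos: [0.4764, -0.2497, 0.1035]
eef_rot: [0.001, 0.999, 0.036, 0.0]
contact_force: [0.0, 0.0, 0.3]
finger_gap: 0.0086
grasp_force: 29.5
```

Call:
{"fn": "move_arm", "kwargs": {
  "commands": [
    [0, [-0.02, -0.008, 0], [0, 0, 0]],
    [0, [-0.029, -0.013, 0], [0, 0, 0]],
    [0, [-0.029, -0.013, -0.02], [0, 0, 0]],
    [0, [-0.029, -0.013, -0.04], [0, 0, 0]],
    [0, [-0.029, -0.013, -0.04], [0, 0, 0]]
  ]
}}

```text
t: 9.5
tcp_pos: [0.4483, -0.2589, 0.0613]
eef_rot: [-0.001, 0.999, 0.039, -0.001]
contact_force: [-0.9, 0.0, -1.1]
finger_gap: 0.0083
grasp_force: 29.5
```

```bash
python3 - <<'E'
from h import *
o=r.observe(); print(o["tcp_pos"],o["eef_rot"],o["finger_gap"])
im,d,p=snap("wrist"); W=world(d,p); save(im,"pics/w3.png"); print(*rods(im,W,0,1),sep="\n")
E
```

```text
[ 0.44830399 -0.25892432  0.06129206] [-0.00111754  0.99924193  0.03888856 -0.00141036] 0.008252260280780152
(0.4663, -0.2745, 0.0162, 69, 11, 4.8, [269, 143, 15, 97])
(0.4623, -0.2458, 0.0162, 67, 10, 4.6, [225, 147, 15, 93])
(0.4272, -0.2634, 0.0665, 145, 15, 4.2, [241, 147, 25, 167])
(0.4422, -0.2933, 0.0616, 91, 32, 4.8, [289, 170, 30, 111])
```

View pics/w3.png

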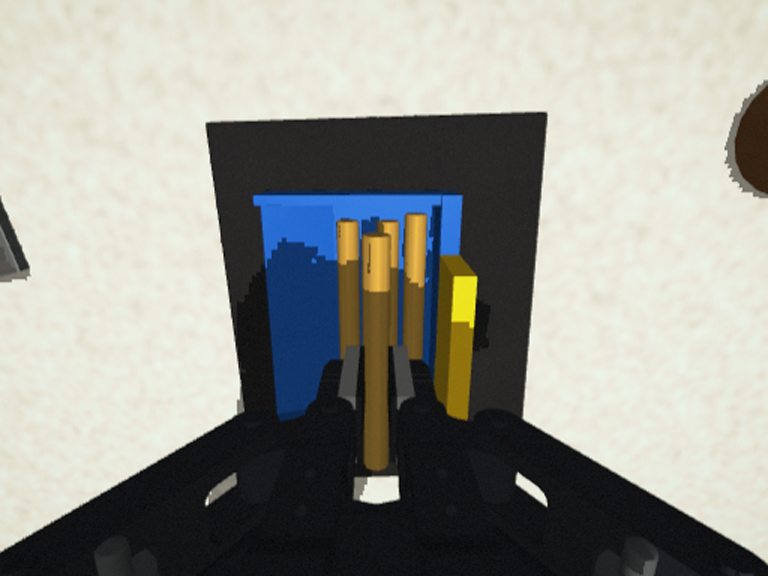

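Call:
{"fn": "move_arm", "kwargs": {
  "commands": [
    [0, [0.003, 0.0035, -0.02], [0, 0, 0]],
    [0, [0.003, 0.0035, -0.039], [0, 0, 0]],
    [0, [0.003, 0.0035, -0.039], [0, 0, 0]],
    [0.018, [0.003, 0.0035, -0.039], [0, 0, 0]],
    [0.018, [0.003, 0.0035, -0.039], [0, 0, 0]]
  ]
}}

```text
t: 10.05
tcp_pos: [0.4532, -0.2569, 0.0252]
eef_rot: [0.001, 0.999, 0.039, 0.001]
contact_force: [1.3, 0.0, 0.1]
finger_gap: 0.0185
grasp_force: 0.0
```

Call:
{"fn": "move_arm", "kwargs": {
  "commands": [
    [0.02, [0, 0, 0.03], [0, 0, 0]],
    [0.03, [0, 0, 0.07], [0, 0, 0]],
    [0.04, [0, -0.02, 0.1], [0, 0, 0]],
    [0.04, [0, -0.035, 0.12], [0, 0, 0]],
    [0.04, [0, -0.035, 0.12], [0, 0, 0]]
  ]
}}

```text
t: 10.55
tcp_pos: [0.454, -0.2953, 0.1482]
eef_rot: [0.003, 0.999, 0.037, 0.003]
contact_force: [0.3, -0.5, -0.5]
finger_gap: 0.04
grasp_force: 0.0
```

```bash
python3 - <<'E'
from h import *
o=r.observe(); print(o["tcp_pos"],o["eef_rot"],o["finger_gap"],np.round(o["qpos"],3))
im,d,p=snap("wrist"); W=world(d,p); save(im,"pics/w4.png"); print(*rods(im,W,0,1),sep="\n")
np.savez("w4.npz",im=im,W=W)
E
```

```text
[ 0.45398923 -0.29531701  0.14819304] [0.00299363 0.99931924 0.03662791 0.00323746] 0.0400384743712467 [ 0.788  0.416 -0.337  1.929  0.187  0.818 -1.148]
(0.5454, -0.425, 0.0334, 53, 29, 7.9, [387, 63, 42, 65])
(0.459, -0.2555, 0.0161, 88, 9, 4.5, [203, 131, 13, 88])
(0.4541, -0.272, 0.0161, 93, 19, 4.6, [215, 135, 21, 91])
(0.4508, -0.2443, 0.0161, 89, 9, 4.6, [191, 138, 14, 88])
(0.4862, -0.2885, 0.0495, 10, 4, 58.1, [238, 154, 10, 5])
(0.4418, -0.2903, 0.0629, 78, 10, 2.8, [237, 167, 11, 66])
```

View pics/w4.png

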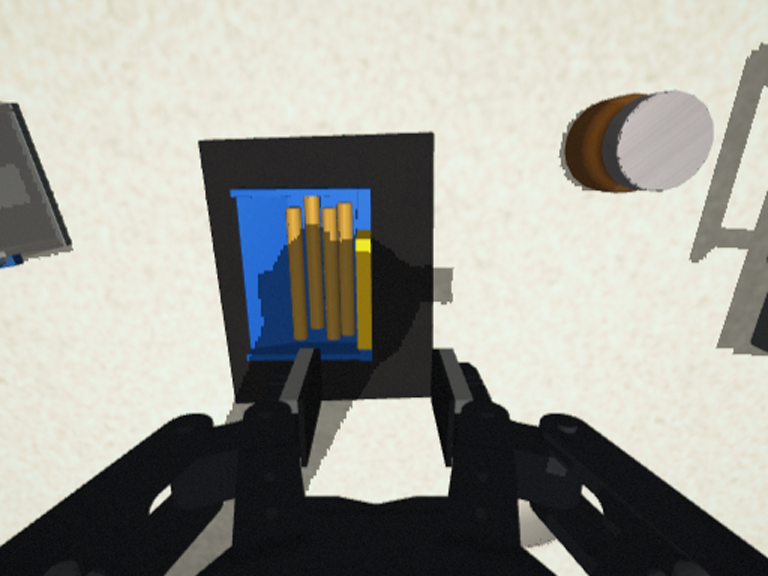

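Call:
{"fn": "move_arm", "kwargs": {
  "commands": [
    [0.04, [0.015, 0.03, 0.03], [0, 0, 8]],
    [0.04, [0.03, 0.06, 0.06], [0, 0, 16]],
    [0.04, [0.045, 0.1, 0.1], [0, 0, 24]],
    [0.04, [0.06, 0.13, 0.1], [0, 0, 32]],
    [0.04, [0.07, 0.16, 0.1], [0, 0, 40]]
  ]
}}

```text
t: 11.1
tcp_pos: [0.5234, -0.1284, 0.245]
eef_rot: [0.001, 0.924, 0.382, 0.001]
contact_force: [0.3, 0.2, 0.3]
finger_gap: 0.0399
grasp_force: 0.0
```

Call:
{"fn": "move_arm", "kwargs": {
  "commands": [
    [0.04, [0.002, 0.03, 0], [0, 0, 8]],
    [0.04, [0.004, 0.06, 0], [0, 0, 16]],
    [0.04, [0.006, 0.09, 0], [0, 0, 24]],
    [0.04, [0.01, 0.12, 0], [0, 0, 32]],
    [0.04, [0.012, 0.134, 0], [0, 0, 40]]
  ]
}}

```text
t: 11.6
tcp_pos: [0.533, 0.0067, 0.2432]
eef_rot: [-0.001, 0.737, 0.676, -0.0]
contact_force: [0.9, 0.4, -0.7]
finger_gap: 0.0399
grasp_force: 0.0
```

Call:
{"fn": "move_arm", "kwargs": {
  "commands": [
    [0.04, [0, 0, 0], [0, 0, 8]],
    [0.04, [0, 0, 0], [0, 0, 16]],
    [0.04, [0, 0, 0], [0, 0, 20]],
    [0.04, [0, 0, 0], [0, 0, 20]],
    [0.04, [0, 0, 0], [0, 0, 20]]
  ]
}}

```text
t: 12.1
tcp_pos: [0.5335, 0.0029, 0.2432]
eef_rot: [-0.001, 0.613, 0.79, -0.0]
contact_force: [-0.3, -0.0, -0.3]
finger_gap: 0.04
grasp_force: 0.0
```

Call:
{"fn": "move_arm", "kwargs": {
  "commands": [
    [0.04, [0, 0, 0], [2, -7.7, 0]],
    [0.04, [0, 0, 0], [4, -15.5, 0]],
    [0.04, [0, 0, 0], [6, -23.2, 0]],
    [0.04, [0, 0, 0], [8, -31, 0]],
    [0.04, [0, 0, 0], [10, -38.7, 0]]
  ]
}}

```text
t: 12.6
tcp_pos: [0.529, 0.0078, 0.2413]
eef_rot: [0.17, 0.584, 0.757, 0.239]
contact_force: [-0.4, 0.2, -0.6]
finger_gap: 0.0399
grasp_force: 0.0
```

Call:
{"fn": "move_arm", "kwargs": {
  "commands": [
    [0.04, [0, 0, 0], [2, -7.7, 0]],
    [0.04, [0, 0, 0], [4, -15.5, 0]],
    [0.04, [0, 0, 0], [5, -19.4, 0]],
    [0.04, [0, 0, 0], [5, -19.4, 0]],
    [0.04, [0, 0, 0], [5, -19.4, 0]]
  ]
}}

```text
t: 13.1
tcp_pos: [0.5287, 0.0068, 0.267]
eef_rot: [0.208, 0.55, 0.738, 0.33]
contact_force: [0.3, -0.1, -0.5]
finger_gap: 0.0401
grasp_force: 0.0
```

```bash
python3 - <<'E'
from h import *
from scipy.spatial.transform import Rotation as T
o=r.observe(); print(o["tcp_pos"],np.round(o["qpos"],3)); q=o["eef_rot"]; print(np.round(T.from_quat([*q[1:],q[0]]).as_matrix(),3))
im,d,p=snap("scene"); save(im[60:300,100:400],"pics/s1.png",2)
E
```

```text
[0.52865651 0.00682037 0.26701197] [ 1.477  0.225 -1.405  2.324 -1.169  0.161  1.558]
[[-0.307  0.675  0.671]
 [ 0.95   0.176  0.258]
 [ 0.056  0.717 -0.695]]
```

```bash
cat > fk.py <<'E'
import numpy as np, itertools
from scipy.spatial.transform import Rotation as T
from scipy.optimize import least_squares
Q=np.array([[1.245,0.468,-0.012,1.603,0.006,1.071,-0.056],[0.575,0.233,-0.299,1.675,0.072,1.245,-1.306],[0.788,0.416,-0.337,1.929,0.187,0.818,-1.148],[1.477,0.225,-1.405,2.324,-1.169,0.161,1.558]])
P=np.array([[.18115,-.62363,.23032],[.51622,-.2094,.34769],[.45399,-.29532,.14819],[.52866,.00682,.26701]])
O=T.from_quat(np.array([[.9900,.1409,-.0002,-.0009],[1,.00234,-.0003,.0001],[.99932,.03663,.0032,.003],[.55,.738,.33,.208]]))
s0=None
def fk(q,s,L,y0=0,y7=0):
    h,L1,e,L2,f,L3,a=L
    R=T.from_rotvec([0,0,s[0]*q[0]+y0]); p=np.array([0,0,h])+R.apply([a,0,0])
    R=R*T.from_rotvec([0,q[1],0])*T.from_rotvec([0,0,s[1]*q[2]]); p=p+R.apply([e,0,L1])
    R=R*T.from_rotvec([0,q[3],0]); p=p+R.apply([-e,0,0]); R=R*T.from_rotvec([0,0,s[2]*q[4]]); p=p+R.apply([0,0,L2])
    R=R*T.from_rotvec([0,q[5],0]); p=p+R.apply([f,0,0]); R=R*T.from_rotvec([0,0,s[3]*q[6]+y7]); p=p+R.apply([0,0,L3])
    return p,R
def fitall():
    best=None
    for s in itertools.product([1,-1],repeat=4):
        for y7 in (0,np.pi/2,np.pi,-np.pi/2):
            def res(x):
                out=[]
                for q,p,o in zip(Q,P,O):
                    a,R=fk(q,s,x[:7],x[7],x[8]); out+=[*(a-p),*(.3*(R.inv()*o).as_rotvec())]
                return out
            z=least_squares(res,[.3,.3,0.03,.3,0.03,.2,0,0,y7])
            if best is None or z.cost<best[0]: best=(z.cost,s,z.x)
    return best
E
python3 - <<'E'
from fk import *
b=fitall(); print(b[0],b[1],np.round(b[2],4)); np.savez("fk.npz",s=b[1],x=b[2])
lo=np.array([-2.53,-.31,-1.57,.28,-1.29,.15,-2.92]);hi=np.array([2.53,2.02,1.55,2.44,4.43,1.84,2.92])
def ik(p,R):
    best=(9,None)
    rng=np.random.default_rng(0)
    for k in range(40):
        q0=rng.uniform(lo,hi)
        z=least_squares(lambda q:(lambda a:[*(a[0]-p),*(.2*(a[1].inv()*R).as_rotvec())])(fk(q,b[1],b[2][:7],b[2][7],b[2][8])),q0,bounds=(lo+.02,hi-.02))
        if z.cost<best[0]: best=(z.cost,z.x)
    return best
yaw=np.radians(14.5); fx=np.array([np.cos(yaw),np.sin(yaw),0]); fy=np.array([-fx[1],fx[0],0]); F=np.array([.4865,-.014,0])
for name,sg,ty in(("A",-1,104.5),("B",1,104.5),("Bflip",1,-75.5)):
    for th in (50,60):
        t=np.radians(th); k=sg*fx*(-20e-3-( .080*np.cos(t)-.018*np.sin(t))) # TCP behind lip
        z=.110+.080*np.sin(t)+.018*np.cos(t)
        base=T.from_euler('z',ty,degrees=True)*T.from_rotvec([np.pi,0,0])
        R=T.from_rotvec(sg*fy*t)*base
        p=F+k+[0,0,z]; c,q=ik(p,R); print(name,th,np.round(p,3),c,np.round(q,2))
E
```

```text
0.00011242401761005279 (-1, -1, -1, -1) [ 0.2696  0.5825 -0.0212  0.4989  0.0328  0.3097  0.0133 -0.041   1.5328]Traceback (most recent call last):
  File "<stdin>", line 19, in <module>
  File "<stdin>", line 9, in ik
    return func(*args, **kwargs)
    raise ValueError("Initial guess is outside of provided bounds")
ValueError: Initial guess is outside of provided bounds
```

```bash
cat > ik.py <<'E'
from fk import *
b=np.load("fk.npz"); S=b["s"];X=b["x"]
lo=np.array([-2.53,-.31,-1.57,.28,-1.29,.15,-2.92])+.03;hi=np.array([2.53,2.02,1.55,2.44,4.43,1.84,2.92])-.03
def ik(p,R,n=30):
    best=(9,None); rng=np.random.default_rng(0)
    for k in range(n):
        z=least_squares(lambda q:(lambda a:[*(a[0]-p),*(.2*(a[1].inv()*R).as_rotvec())])(fk(q,S,X[:7],X[7],X[8])),rng.uniform(lo+.01,hi-.01),bounds=(lo,hi),max_nfev=60)
        if z.cost<best[0]: best=(z.cost,z.x)
        if best[0]<1e-7: break
    return best
yaw=np.radians(14.5); fx=np.array([np.cos(yaw),np.sin(yaw),0]); fy=np.array([-fx[1],fx[0],0]); F=np.array([.4865,-.014,0])
E
time python3 - <<'E'
from ik import *
for name,sg,ty in(("A",-1,104.5),("B",1,104.5),("Bflip",1,-75.5)):
    for th in (50,60):
        t=np.radians(th); k=sg*fx*(-20e-3-( .080*np.cos(t)-.018*np.sin(t)))
        z=.110+.080*np.sin(t)+.018*np.cos(t)
        R=T.from_rotvec(sg*fy*t)*T.from_euler('z',ty,degrees=True)*T.from_rotvec([np.pi,0,0])
        p=F+k+[0,0,z]; c,q=ik(p,R); print(name,th,np.round(p,3),c,np.round(q,2))
E
```

```text
A 50 [0.542 0.    0.183] 0.00010033116887128922 [-0.79  0.88  1.52  2.41  4.38  1.38  2.05]
A 60 [ 0.529 -0.003  0.188] 0.0008943118894878871 [-0.65  0.99  1.52  2.41  4.32  1.67  2.12]
B 50 [ 0.431 -0.028  0.183] 5.5173335038929246e-17 [ 0.48  0.89 -0.94  1.73  0.46  1.78 -0.46]
B 60 [ 0.444 -0.025  0.188] 4.697472437806927e-17 [ 0.1   0.8  -0.32  1.64  0.26  1.8  -0.09]
Bflip 50 [ 0.431 -0.028  0.183] 3.6302371967279835e-18 [-0.3   0.7   0.32  1.72  0.05  1.59 -2.86]
Bflip 60 [ 0.444 -0.025  0.188] 1.3205212603305192e-09 [-0.37  0.82  0.44  1.64  0.04  1.74 -2.78]
real	0m6.265s
user	0m6.724s
sys	0m0.078s
```

Call:
{"fn": "move_arm", "kwargs": {
  "commands": [
    [0.04, [0, 0, 0.02], [-2, 7.7, 0]],
    [0.04, [0, 0, 0.02], [-4, 15.5, 0]],
    [0.04, [0, 0, 0.02], [-6, 23.2, 0]],
    [0.04, [0, 0, 0.02], [-8, 31, 0]],
    [0.04, [0, 0, 0.02], [-10, 38.7, 0]]
  ]
}}

```text
t: 13.65
tcp_pos: [0.5282, 0.0083, 0.287]
eef_rot: [0.078, 0.587, 0.784, 0.188]
contact_force: [-0.1, 1.4, -0.0]
finger_gap: 0.0396
grasp_force: 0.0
```

```bash
cat >> h.py <<'E'
from scipy.spatial.transform import Rotation as T
def st():
    o=r.observe(); q=o["eef_rot"]; M=T.from_quat([*q[1:],q[0]]).as_matrix()
    # rotation that would bring tool straight down keeping heading
    z=M[:,2]; c=np.cross(z,[0,0,-1]); a=np.arctan2(np.linalg.norm(c),-z[2]); c=c/max(np.linalg.norm(c),1e-9)*np.degrees(a)
    D=T.from_rotvec(np.radians(c)).as_matrix()@M
    print("t",o["t"],"tcp",np.round(o["tcp_pos"],4),"untilt",np.round(c,1),"yaw",round(np.degrees(np.arctan2(D[1,0],D[0,0])),1),"gap",round(o["finger_gap"],4),"q",np.round(o["qpos"],2)); return o
E
python3 -c "
from h import *
st()"
```

```text
t 13.65 tcp [0.5282 0.0083 0.287 ] untilt [-12.   20.2   0. ] yaw 106.3 gap 0.0396 q [ 0.91  0.13 -0.9   2.04 -0.18  0.67  0.44]
```

Call:
{"fn": "move_arm", "kwargs": {
  "commands": [
    [0.04, [0, -0.02, 0], [-4, 7, 0]],
    [0.04, [0, -0.04, 0], [-8, 14, 0]],
    [0.04, [0, -0.06, 0], [-12, 20.2, 0]],
    [0.04, [0, -0.06, 0], [-12, 20.2, 0]],
    [0.04, [0, -0.06, 0], [-12, 20.2, 0]]
  ]
}}

```text
t: 14.15
tcp_pos: [0.5291, -0.0492, 0.2862]
eef_rot: [-0.0, 0.598, 0.801, 0.005]
contact_force: [0.3, -0.1, -0.9]
finger_gap: 0.0401
grasp_force: 0.0
```

Call:
{"fn": "move_arm", "kwargs": {
  "commands": [
    [0.04, [-0.01, -0.03, -0.02], [0, 0, 8]],
    [0.04, [-0.02, -0.06, -0.04], [0, 0, 16]],
    [0.04, [-0.03, -0.09, -0.06], [0, 0, 24]],
    [0.04, [-0.04, -0.12, -0.08], [0, 0, 32]],
    [0.04, [-0.05, -0.15, -0.1], [0, 0, 40]]
  ]
}}

```text
t: 14.65
tcp_pos: [0.4775, -0.2015, 0.1865]
eef_rot: [-0.001, 0.286, 0.958, 0.003]
contact_force: [0.1, -1.4, -0.9]
finger_gap: 0.0402
grasp_force: 0.0
```

Call:
{"fn": "move_arm", "kwargs": {
  "commands": [
    [0.04, [-0.005, -0.02, -0.01], [0, 0, 8]],
    [0.04, [-0.01, -0.04, -0.02], [0, 0, 16]],
    [0.04, [-0.02, -0.06, -0.03], [0, 0, 24]],
    [0.04, [-0.023, -0.08, -0.037], [0, 0, 32]],
    [0.04, [-0.023, -0.088, -0.037], [0, 0, 38.3]]
  ]
}}

```text
t: 15.15
tcp_pos: [0.4535, -0.2904, 0.1489]
eef_rot: [-0.004, -0.042, 0.999, 0.003]
contact_force: [-0.1, 1.2, -0.1]
finger_gap: 0.0396
grasp_force: 0.0
```

```bash
cat >> h.py <<'E'
def fin(im,W):
    hsv=cv2.cvtColor(im,cv2.COLOR_RGB2HSV); m=(hsv[...,0]>22)&(hsv[...,0]<36)&(hsv[...,1]>150)&(W[...,2]>.045)
    w=W[m]; t=np.percentile(w[:,2],85); w=w[abs(w[:,2]-t)<.004]
    (cx,cy),s,an=cv2.minAreaRect((w[:,:2]*1000).astype(np.float32)); return np.round([cx,cy,*s,an,t*1000],1)
E
python3 - <<'E'
from h import *
st(); im,d,p=snap("wrist"); W=world(d,p); print(fin(im,W)); save(im,"pics/w5.png")
E
```

```text
t 15.15 tcp [ 0.4535 -0.2904  0.1489] untilt [-0.3 -0.4 -0. ] yaw -175.2 gap 0.0396 q [ 1.2   0.58 -0.91  1.9   0.55  0.95  1.69]
[ 454.6 -289.5   64.1    7.5    4.7   63.7]
```

View pics/w5.png

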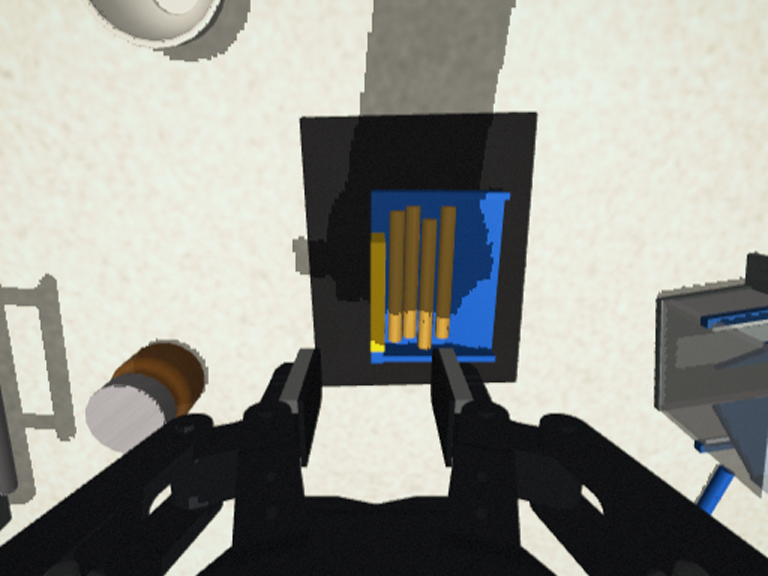

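Call:
{"fn": "move_arm", "kwargs": {
  "commands": [
    [0.03, [0.0015, 0.001, -0.04], [0, 0, 0]],
    [0.03, [0.0015, 0.001, -0.08], [0, 0, 0]],
    [0.03, [0.0015, 0.001, -0.114], [0, 0, 0]],
    [0.03, [0.0015, 0.001, -0.114], [0, 0, 0]],
    [0, [0.0015, 0.001, -0.114], [0, 0, 0]]
  ],
  "newtons": 80
}}

```text
t: 15.7
tcp_pos: [0.4577, -0.2869, 0.0368]
eef_rot: [-0.003, -0.042, 0.999, 0.003]
contact_force: [0.3, 0.3, 0.4]
finger_gap: 0.0164
grasp_force: 0.0
```

Call:
{"fn": "move_arm", "kwargs": {
  "commands": [
    [0, [0, 0, 0], [0, 0, 0]],
    [0, [0, 0, 0], [0, 0, 0]],
    [0, [0, 0, 0], [0, 0, 0]],
    [0, [0, 0, 0.015], [0, 0, 0]],
    [0, [0, 0, 0.03], [0, 0, 0]]
  ]
}}

```text
t: 16.2
tcp_pos: [0.4574, -0.2877, 0.067]
eef_rot: [-0.003, -0.042, 0.999, 0.003]
contact_force: [-0.2, 1.2, -3.2]
finger_gap: 0.0063
grasp_force: 78.5
```

```bash
python3 - <<'E'
from h import *
st(); im,d,p=snap("wrist"); W=world(d,p); print(*rods(im,W),sep="\n")
im,d,p=snap("scene"); save(im[100:260,120:340],"pics/s2.png",3)
from ik import *
# path check: IK continuity for upright at staging
for p_,y in (([.40,-.20,.25],120),([.40,-.035,.25],104.5)):
    print(p_,ik(np.array(p_),T.from_euler('z',y,degrees=True)*T.from_rotvec([np.pi,0,0])))
E
```

```text
t 16.2 tcp [ 0.4574 -0.2877  0.067 ] untilt [-0.4 -0.4 -0. ] yaw -175.2 gap 0.0063 q [ 1.12  0.69 -0.8   1.94  0.67  0.82  1.59]
(0.4443, -0.2718, 0.0453, 77, 19, 4.7, [263, 147, 34, 120])
(0.4484, -0.2524, 0.0454, 88, 27, 4.9, [311, 148, 25, 133])
(0.4522, -0.2611, 0.0454, 78, 21, 5.2, [294, 161, 21, 119])
(0.4537, -0.29, 0.092, 65, 11, 4.6, [241, 179, 19, 141])
(0.4915, -0.4002, 0.0339, 137, 54, -33.7, [4, 269, 86, 63])
[0.4, -0.2, 0.25] (np.float64(3.075360881331776e-09), array([ 1.47931852,  0.56523201, -1.53996929,  2.00834478,  0.61490475,
        1.18913253,  0.21411988]))
[0.4, -0.035, 0.25] (np.float64(5.5991505917682e-23), array([-0.12102601,  0.06554421,  0.18300083,  2.08944707, -0.01427876,
        0.98773964,  0.32548274]))
```

View pics/s2.png

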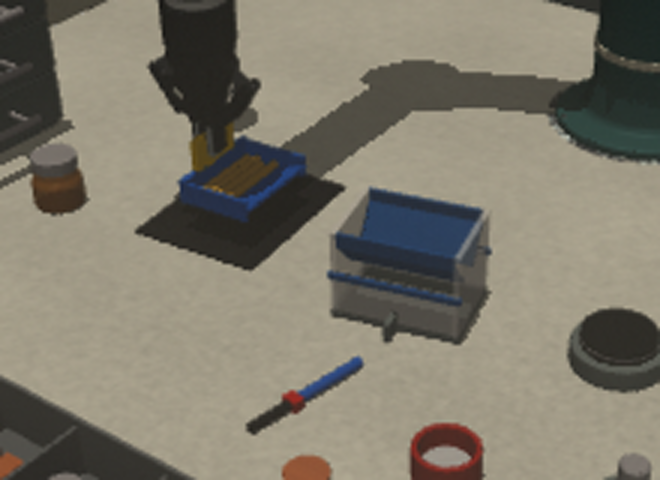

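Call:
{"fn": "move_arm", "kwargs": {
  "commands": [
    [0, [0, 0, 0.03], [0, 0, 0]],
    [0, [0, 0, 0.06], [0, 0, -4]],
    [0, [0, 0.01, 0.09], [0, 0, -9]],
    [0, [0, 0.025, 0.12], [0, 0, -14]],
    [0, [0, 0.045, 0.135], [0, 0, -20]]
  ]
}}

```text
t: 16.8
tcp_pos: [0.4584, -0.2432, 0.2032]
eef_rot: [-0.001, 0.135, 0.991, 0.003]
contact_force: [-0.2, 0.1, -2.3]
finger_gap: 0.0065
grasp_force: 79.0
```

Call:
{"fn": "move_arm", "kwargs": {
  "commands": [
    [0, [-0.002, 0.025, 0], [0, 0, -6]],
    [0, [-0.005, 0.05, 0], [0, 0, -12]],
    [0, [-0.01, 0.075, 0], [0, 0, -18]],
    [0, [-0.012, 0.1, 0], [0, 0, -24]],
    [0, [-0.015, 0.12, 0], [0, 0, -30]]
  ]
}}

```text
t: 17.3
tcp_pos: [0.442, -0.1211, 0.201]
eef_rot: [-0.001, 0.386, 0.923, 0.004]
contact_force: [0.5, 0.2, -3.3]
finger_gap: 0.0067
grasp_force: 78.9
```

Call:
{"fn": "move_arm", "kwargs": {
  "commands": [
    [0, [-0.002, 0.025, 0], [0, 0, -6]],
    [0, [-0.005, 0.05, 0], [0, 0, -12]],
    [0, [-0.008, 0.075, 0], [0, 0, -18]],
    [0, [-0.009, 0.092, 0], [0, 0, -24]],
    [0, [-0.009, 0.092, 0], [0, 0, -30.3]]
  ]
}}

```text
t: 17.8
tcp_pos: [0.4329, -0.0279, 0.201]
eef_rot: [-0.0, 0.612, 0.791, 0.005]
contact_force: [0.6, -0.8, -2.9]
finger_gap: 0.0067
grasp_force: 79.0
```

```bash
python3 - <<'E'
from h import *
st(); im,d,p=snap("wrist"); W=world(d,p); print(*rods(im,W),sep="\n"); print(fin(im,W)); save(im,"pics/w6.png")
x,y,z=W[...,0],W[...,1],W[...,2]; s=(z>.088)&(z<.1)&(abs(x-.487)<.1)&(abs(y+.014)<.1); print(s.sum())
im,d,p=snap("top"); W=world(d,p); print(fin(im,W))
E
```

```text
t 17.8 tcp [ 0.4329 -0.0279  0.201 ] untilt [-0.4  0.3  0. ] yaw 104.5 gap 0.0067 q [ 0.73  0.24 -0.81  2.1   0.21  0.88  0.05]
(0.4721, -0.1062, 0.1798, 276, 50, -77.0, [242, 145, 85, 177])
[432.3 -24.3   7.8  64.8  14.6 226.7]
889
[ 448.5  905.5    4.1    0.  -147.6   87.2]
```

View pics/w6.png

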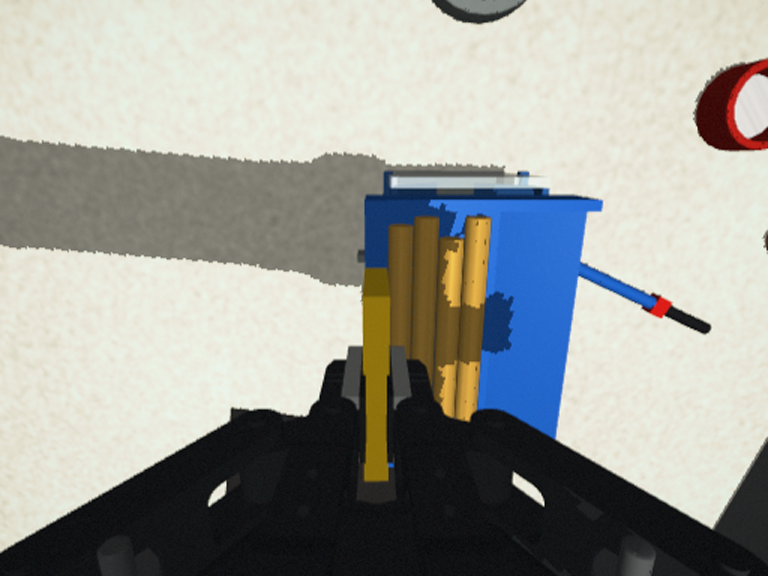

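Call:
{"fn": "move_arm", "kwargs": {
  "commands": [
    [0, [0, -0.0035, -0.008], [0, 0, 0]],
    [0, [0, -0.0035, -0.008], [-2, 7.7, 0]],
    [0, [0, -0.0035, -0.008], [-4, 15.5, 0]],
    [0, [0, -0.0035, -0.008], [-6, 23.2, 0]],
    [0, [0, -0.0035, -0.008], [-8, 31, 0]]
  ]
}}

```text
t: 18.4
tcp_pos: [0.4344, -0.0352, 0.1923]
eef_rot: [-0.17, 0.589, 0.76, -0.215]
contact_force: [0.4, 0.1, -3.6]
finger_gap: 0.0064
grasp_force: 79.1
```

```bash
python3 - <<'E'
from h import *
st(); im,d,p=snap("scene"); save(im[120:250,170:340],"pics/s3.png",4)
E
```

```text
t 18.4 tcp [ 0.4344 -0.0352  0.1923] untilt [  7.6 -30.9   0. ] yaw 104.4 gap 0.0064 q [ 0.45  0.59 -0.69  1.78  0.35  1.49 -0.14]
```

View pics/s3.png

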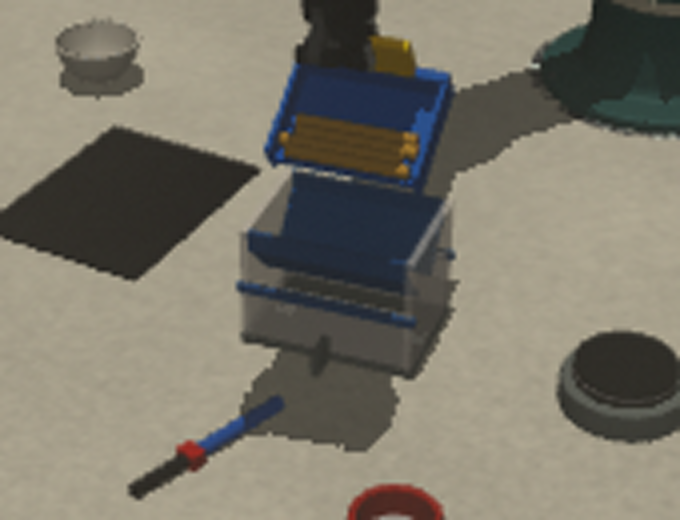

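Call:
{"fn": "move_arm", "kwargs": {
  "commands": [
    [0, [0, 0.003, 0], [-0.8, 3, 0]],
    [0, [0, 0.003, 0], [-1.5, 6, 0]],
    [0, [0, 0.003, 0], [-2.2, 9, 0]],
    [0, [0, 0.003, 0], [-3, 12, 0]],
    [0, [0, 0.003, 0], [-3.9, 15, 0]]
  ]
}}

```text
t: 18.95
tcp_pos: [0.4338, -0.0321, 0.1919]
eef_rot: [-0.247, 0.562, 0.724, -0.314]
contact_force: [-0.2, -0.3, -2.2]
finger_gap: 0.0066
grasp_force: 79.4
```

Call:
{"fn": "move_arm", "kwargs": {
  "commands": [
    [0, [0, 0, 0], [-0.8, 3, 0]],
    [0, [0, 0, 0], [-1.5, 6, 0]],
    [0, [0, 0, 0], [-2.2, 9, 0]],
    [0, [0, 0, 0], [-2.8, 11, 0]],
    [0, [0, 0, 0], [-2.8, 11, 0]]
  ]
}}

```text
t: 19.45
tcp_pos: [0.4338, -0.0324, 0.1915]
eef_rot: [-0.3, 0.536, 0.688, -0.386]
contact_force: [0.2, 0.6, -2.0]
finger_gap: 0.0063
grasp_force: 79.5
```

```bash
python3 - <<'E'
from h import *
st(); im,d,p=snap("scene"); save(im[120:250,170:340],"pics/s4.png",4)
im,d,p=snap("wrist"); W=world(d,p); print(*rods(im,W),sep="\n")
E
```

```text
t 19.45 tcp [ 0.4338 -0.0324  0.1915] untilt [ 14.4 -56.7   0. ] yaw 104.2 gap 0.0063 q [ 0.08  0.77 -0.25  1.58  0.22  1.84 -0.02]
(0.4698, -0.0211, 0.015, 104, 18, -76.6, [452, 136, 58, 124])
(0.341, -0.2513, 0.2049, 563, 64, 66.2, [242, 179, 18, 142])
```

View pics/s4.png

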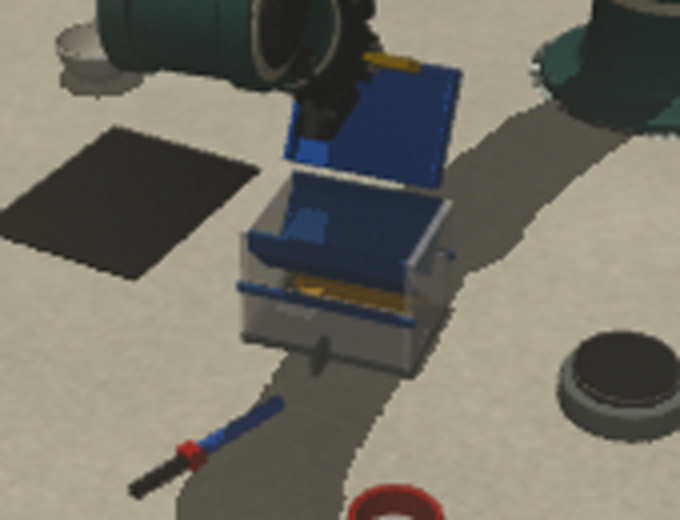

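Call:
{"fn": "move_arm", "kwargs": {
  "commands": [
    [0, [0, 0, 0], [2, -7.7, 0]],
    [0, [0, 0, 0], [4, -15.5, 0]],
    [0, [0, 0, 0], [6, -23.2, 0]],
    [0, [0, 0, 0.01], [8, -31, 0]],
    [0, [0, 0, 0.01], [10, -38.7, 0]]
  ]
}}

```text
t: 20.05
tcp_pos: [0.4344, -0.0306, 0.2044]
eef_rot: [-0.098, 0.604, 0.781, -0.122]
contact_force: [-0.7, -0.3, -2.3]
finger_gap: 0.0062
grasp_force: 79.3
```

Call:
{"fn": "move_arm", "kwargs": {
  "commands": [
    [0, [0, 0, 0], [1.5, -6, 0]],
    [0, [0, 0, 0], [3, -12, 0]],
    [0, [0, 0, 0], [4.4, -18, 0]],
    [0, [-0.003, -0.03, 0], [4.4, -18, 0]],
    [0, [-0.005, -0.07, 0], [4.4, -18, 0]]
  ]
}}

```text
t: 20.55
tcp_pos: [0.4274, -0.1, 0.2037]
eef_rot: [0.0, 0.61, 0.792, 0.001]
contact_force: [1.9, -1.1, -1.4]
finger_gap: 0.0063
grasp_force: 79.3
```

```bash
python3 - <<'E'
from h import *
st()
for n,kk in(("top",3),("scene",5)):
    im,d,p=snap(n); W=world(d,p); x,y,z=W[...,0],W[...,1],W[...,2]
    m=(im.max(-1)<55)&(x>.3)&(x<.6)&(y>-.4)&(y<-.13)&(z<.012)
    m=cv2.morphologyEx(m.astype(np.uint8),cv2.MORPH_OPEN,np.ones((3,3)))
    nn,l,s_,c=cv2.connectedComponentsWithStats(m); i=1+np.argmax(s_[1:,4]); print(n,cv2.minAreaRect((W[l==i][:,:2]*1000).astype(np.float32)),np.nanmean(z[l==i]))
    if n=="top": t=W
    print([q for q in rods(im,W) if abs(q[0]-.487)<.1 and abs(q[1]+.014)<.12])
E
```

```text
t 20.55 tcp [ 0.4274 -0.1     0.2037] untilt [-0.1  0.1  0. ] yaw 104.8 gap 0.0063 q [ 0.46  0.17 -0.34  2.11  0.07  0.88  0.34]
top ((447.8509521484375, -263.22430419921875), (187.8135223388672, 148.90057373046875), 6.568836212158203) 0.0037066607669315375
[]
scene ((450.3055419921875, -260.6379699707031), (189.5176239013672, 149.27381896972656), 6.164566516876221) 0.0006165690006158465
[(0.4323, -0.103, 0.2081, 65, 14, -77.8, [232, 113, 21, 15]), (0.4748, -0.0019, 0.0122, 131, 51, 74.5, [243, 189, 29, 9])]
```

Call:
{"fn": "move_arm", "kwargs": {
  "commands": [
    [0, [0.004, -0.02, 0], [0, 0, 8]],
    [0, [0.008, -0.05, 0], [0, 0, 16]],
    [0, [0.012, -0.08, 0], [0, 0, 24]],
    [0, [0.016, -0.11, 0], [0, 0, 32]],
    [0, [0.02, -0.14, -0.02], [0, 0, 40]]
  ]
}}

```text
t: 21.15
tcp_pos: [0.4504, -0.2421, 0.1851]
eef_rot: [0.002, 0.302, 0.953, 0.0]
contact_force: [1.0, -0.0, -2.2]
finger_gap: 0.0064
grasp_force: 79.4
```

Call:
{"fn": "move_arm", "kwargs": {
  "commands": [
    [0, [0.003, -0.02, -0.03], [0, 0, 8]],
    [0, [0.006, -0.04, -0.06], [0, 0, 16]],
    [0, [0.008, -0.0594, -0.08], [0, 0, 24]],
    [0, [0.008, -0.0594, -0.1], [0, 0, 32]],
    [0, [0.008, -0.0594, -0.11], [0, 0, 41.5]]
  ]
}}

```text
t: 21.65
tcp_pos: [0.4559, -0.2995, 0.0714]
eef_rot: [-0.001, -0.047, 0.999, 0.002]
contact_force: [-0.5, 0.5, -2.4]
finger_gap: 0.0067
grasp_force: 79.3
```

```bash
python3 - <<'E'
from h import *
st(); im,d,p=snap("wrist"); W=world(d,p); print(fin(im,W))
x,y,z=W[...,0],W[...,1],W[...,2]
m=(im.max(-1)<45)&(x>.33)&(x<.57)&(y>-.4)&(y<-.13)&(z<.008)
m=cv2.morphologyEx(m.astype(np.uint8),cv2.MORPH_OPEN,np.ones((5,5)))
print(cv2.minAreaRect((W[m>0][:,:2]*1000).astype(np.float32)),np.median(z[m>0])); print(*rods(im,W),sep="\n")
E
```

```text
t 21.65 tcp [ 0.4559 -0.2995  0.0714] untilt [-0.2 -0.1 -0. ] yaw -174.6 gap 0.0067 q [ 0.84  0.56 -0.41  1.95  0.33  0.7   1.9 ]
[ 452.  -300.5   64.5    7.8    5.2   97. ]
((443.491455078125, -262.5348815917969), (185.3199462890625, 149.08287048339844), 6.001644611358643) 0.003001005370711699
(0.4523, -0.302, 0.0964, 65, 11, 5.2, [241, 179, 19, 141])
(0.5064, -0.3936, 0.0336, 140, 43, -53.3, [25, 264, 73, 58])
```

Call:
{"fn": "move_arm", "kwargs": {
  "commands": [
    [0, [-0.0015, 0, -0.01], [0, 0, 0.5]],
    [0, [-0.0015, 0, -0.02], [0, 0, 1]],
    [0, [-0.0015, 0, -0.028], [0, 0, 1]],
    [0, [-0.0015, 0, -0.032], [0, 0, 1]],
    [0, [-0.0015, 0, -0.034], [0, 0, 1]]
  ]
}}

```text
t: 22.2
tcp_pos: [0.4552, -0.3003, 0.0385]
eef_rot: [-0.001, -0.053, 0.999, 0.0]
contact_force: [-0.1, 0.3, -2.4]
finger_gap: 0.0066
grasp_force: 79.4
```

Call:
{"fn": "move_arm", "kwargs": {
  "commands": [
    [0, [0, 0, 0], [0, 0, 0]],
    [0.02, [0, 0, 0], [0, 0, 0]],
    [0.03, [0, 0, 0], [0, 0, 0]],
    [0.03, [0, 0, 0.02], [0, 0, 0]],
    [0.03, [0, 0, 0.05], [0, 0, 0]]
  ]
}}

```text
t: 22.7
tcp_pos: [0.4542, -0.2999, 0.0884]
eef_rot: [-0.002, -0.053, 0.999, 0.001]
contact_force: [0.7, -0.8, -0.3]
finger_gap: 0.0301
grasp_force: 0.0
```

Call:
{"fn": "move_arm", "kwargs": {
  "commands": [
    [0.04, [0, 0, 0.04], [0, 0, -6]],
    [0.05, [0, 0, 0.08], [0, 0, -12]],
    [0.06, [0, 0.02, 0.12], [0, 0, -18]],
    [0.08, [0, 0.04, 0.15], [0, 0, -24]],
    [0.08, [0.01, 0.07, 0.15], [0, 0, -30]]
  ]
}}

```text
t: 23.2
tcp_pos: [0.4668, -0.2324, 0.244]
eef_rot: [0.004, 0.211, 0.977, -0.002]
contact_force: [-0.2, -0.2, -0.3]
finger_gap: 0.0799
grasp_force: 0.0
```

Call:
{"fn": "move_arm", "kwargs": {
  "commands": [
    [0.08, [0.02, 0.03, 0], [0, 0, -8]],
    [0.08, [0.03, 0.07, 0], [0, 0, -16]],
    [0.08, [0.04, 0.1, 0.02], [0, 0, -24]],
    [0.08, [0.05, 0.13, 0.03], [0, 0, -32]],
    [0.08, [0.06, 0.16, 0.03], [0, 0, -40]]
  ]
}}

```text
t: 23.7
tcp_pos: [0.5264, -0.0692, 0.2711]
eef_rot: [0.001, 0.532, 0.847, 0.001]
contact_force: [0.4, -1.2, -0.5]
finger_gap: 0.0802
grasp_force: 0.0
```

```bash
python3 - <<'E'
from h import *
st(); im,d,p=snap("wrist"); W=world(d,p); save(im,"pics/w7.png")
print(fin(im,W)); print(*rods(im,W),sep="\n")
x,y,z=W[...,0],W[...,1],W[...,2]
m=(im.max(-1)<45)&(x>.3)&(x<.6)&(y>-.4)&(y<-.13)&(z<.008)
print(cv2.minAreaRect((W[m>0][:,:2]*1000).astype(np.float32)))
im,d,p=snap("top"); W=world(d,p); print(fin(im,W)); x,y,z=W[...,0],W[...,1],W[...,2]
s=(x>.58)&(x<.75)&(y>.06)&(y<.23)&(z>.024)&(z<.04); print("ring",W[s].mean(0),cv2.minAreaRect((W[s][:,:2]*1000).astype(np.float32)),s.sum())
E
```

```text
t 23.7 tcp [ 0.5264 -0.0692  0.2711] untilt [-0.   0.2  0. ] yaw 115.8 gap 0.0802 q [ 0.41  0.26 -0.4   1.83  0.11  1.07  0.42]
[  0.    0.    0.    0.    0.  162.5]
(0.4731, -0.0138, 0.0151, 89, 5, -75.6, [224, 69, 16, 69])
(0.4475, -0.2073, 0.0498, 261, 9, 75.8, [109, 266, 18, 18])
(0.7511, -0.1788, 0.0401, 429, 25, -32.7, [390, 351, 12, 18])
((445.0101013183594, -261.5440673828125), (187.29905700683594, 148.1909942626953), 6.034635543823242)
[ 434.5  310.3   49.6 1230.1    1.9   68.2]
ring [0.69930889 0.15507875 0.03211301] ((694.2913208007812, 145.57347106933594), (109.35889434814453, 165.4400634765625), 0.4645928740501404) 136
```

View pics/w7.png

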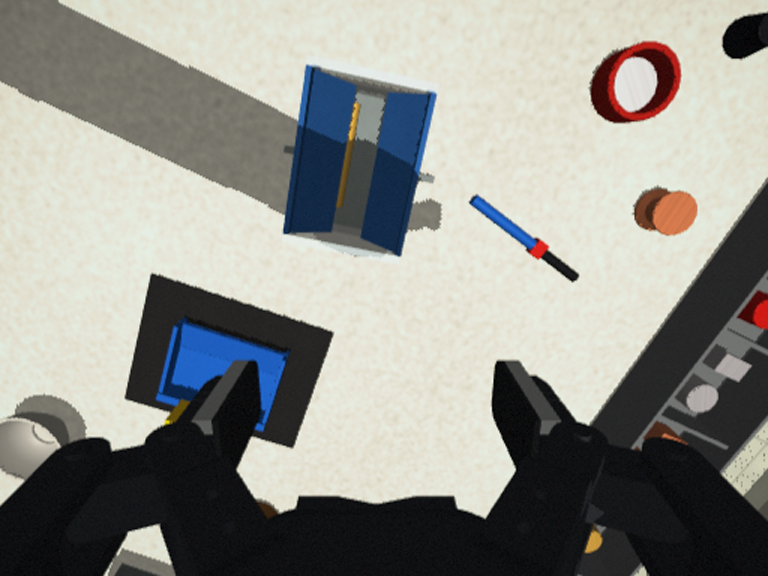

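Call:
{"fn": "move_arm", "kwargs": {
  "commands": [
    [0.085, [0.025, 0.03, 0], [0, 0, -4]],
    [0.085, [0.05, 0.06, 0], [0, 0, -8]],
    [0.085, [0.08, 0.09, 0], [0, 0, -12]],
    [0.085, [0.11, 0.12, 0], [0, 0, -14]],
    [0.085, [0.14, 0.15, 0], [0, 0, -14]]
  ]
}}

```text
t: 24.3
tcp_pos: [0.6661, 0.0797, 0.2691]
eef_rot: [-0.0, 0.629, 0.777, 0.001]
contact_force: [0.1, -0.9, 0.6]
finger_gap: 0.085
grasp_force: 0.0
```

```bash
cat >> h.py <<'E'
def circ(im,W,zlo,zhi,c,rad,col=None):
    x,y,z=W[...,0],W[...,1],W[...,2]; m=(z>zlo)&(z<zhi)&(np.hypot(x-c[0],y-c[1])<rad)
    if col=="red":
        h=cv2.cvtColor(im,cv2.COLOR_RGB2HSV); m&=((h[...,0]<8)|(h[...,0]>172))&(h[...,1]>120)
    (cx,cy),r_=cv2.minEnclosingCircle((W[m][:,:2]*1000).astype(np.float32))
    return np.round([cx,cy,r_,*(W[m].mean(0)*1000),m.sum()],1)
E
python3 - <<'E'
from h import *
st(); im,d,p=snap("wrist"); W=world(d,p)
print("ring",circ(im,W,.026,.036,(.67,.15),.1,"red")); print("post",circ(im,W,.044,.056,(.618,.288),.03)); print("foot",circ(im,W,.003,.009,(.618,.288),.05))
im,d,p=snap("scene"); W=world(d,p); print(fin(im,W),"ring",circ(im,W,.02,.036,(.67,.15),.1,"red"))
E
```

```text
t 24.3 tcp [0.6661 0.0797 0.2691] untilt [-0.1  0.   0. ] yaw 102.0 gap 0.085 q [ 0.09  0.51 -0.38  1.49  0.19  1.18 -0.1 ]
ring [666.8 145.3  29.4 666.7 145.1  29.7 592. ]
post [ 0.  0.  0. nan nan nan  0.]
foot [621.3 269.6  27.8 622.3 264.5   5.8 512. ]
[ 453.3 -299.4   61.6   10.5    2.3   62.2] ring [670.4 146.2  30.1 672.4 147.9  25.4 182. ]h.py:37: RuntimeWarning: Mean of empty slice.
  return np.round([cx,cy,r_,*(W[m].mean(0)*1000),m.sum()],1)
  ret = um.true_divide(
```

Call:
{"fn": "move_arm", "kwargs": {
  "commands": [
    [0.085, [0.001, 0.03, -0.03], [0, 0, 0]],
    [0.085, [0.001, 0.066, -0.06], [0, 0, 0]],
    [0.085, [0.001, 0.066, -0.11], [0, 0, 0]],
    [0.085, [0.001, 0.066, -0.16], [0, 0, 0]],
    [0.085, [0.001, 0.066, -0.19], [0, 0, 0]]
  ],
  "newtons": 40
}}

```text
t: 24.9
tcp_pos: [0.6638, 0.1437, 0.0748]
eef_rot: [-0.002, 0.628, 0.778, -0.002]
contact_force: [0.3, -0.5, -1.0]
finger_gap: 0.0848
grasp_force: 0.0
```

Call:
{"fn": "move_arm", "kwargs": {
  "commands": [
    [0.085, [0, 0, 0], [0, 0, 0]],
    [0.085, [0, 0, 0], [0, 0, 0]],
    [0.085, [0, 0, 0], [0, 0, 0]],
    [0.085, [0, 0, 0], [0, 0, 0]],
    [0.085, [0, 0, 0], [0, 0, 0]]
  ]
}}

```text
t: 25.4
tcp_pos: [0.6671, 0.1455, 0.0809]
eef_rot: [0.001, 0.629, 0.778, 0.002]
contact_force: [0.1, 0.2, -0.5]
finger_gap: 0.0848
grasp_force: 0.0
```

```bash
python3 - <<'E'
from h import *
st(); im,d,p=snap("wrist"); W=world(d,p)
print("ring",circ(im,W,.026,.036,(.67,.15),.05,"red"))
E
```

```text
t 25.4 tcp [0.6671 0.1455 0.0809] untilt [-0.1  0.2  0. ] yaw 102.1 gap 0.0848 q [-0.03  0.72 -0.34  1.6   0.29  0.87 -0.27]
ring [ 666.7  145.9   29.9  666.2  147.    29.7 1901. ]
```

Call:
{"fn": "move_arm", "kwargs": {
  "commands": [
    [0.085, [0, 0, -0.03], [0, 0, 0]],
    [0.085, [0, 0, -0.06], [0, 0, 0]],
    [0.085, [0, 0, -0.075], [0, 0, 0]],
    [0.085, [0, 0, -0.075], [0, 0, 0]],
    [0.05, [0, 0, -0.075], [0, 0, 0]]
  ]
}}

```text
t: 25.95
tcp_pos: [0.6667, 0.1458, 0.0046]
eef_rot: [-0.0, 0.629, 0.778, 0.001]
contact_force: [0.1, 0.6, 0.2]
finger_gap: 0.073
grasp_force: 0.0
```

Call:
{"fn": "move_arm", "kwargs": {
  "commands": [
    [0.05, [0, 0, 0], [0, 0, 0]],
    [0.05, [0, 0, 0], [0, 0, 0]],
    [0.05, [0, 0, 0], [0, 0, 0]],
    [0.05, [0, 0, 0.02], [0, 0, 0]],
    [0.05, [0, 0, 0.04], [0, 0, 0]]
  ]
}}

```text
t: 26.45
tcp_pos: [0.6656, 0.1452, 0.0448]
eef_rot: [-0.001, 0.629, 0.778, 0.0]
contact_force: [0.2, 0.3, -0.8]
finger_gap: 0.0591
grasp_force: 44.0
```

Call:
{"fn": "move_arm", "kwargs": {
  "commands": [
    [0.05, [0, 0, 0.04], [0, 0, 0]],
    [0.05, [-0.01, 0.03, 0.07], [0, 0, 0]],
    [0.05, [-0.02, 0.05, 0.08], [0, 0, 0]],
    [0.05, [-0.02, 0.05, 0.08], [0, 0, 0]],
    [0.05, [-0.02, 0.05, 0.08], [0, 0, 0]]
  ]
}}

```text
t: 26.95
tcp_pos: [0.646, 0.1958, 0.1252]
eef_rot: [0.0, 0.628, 0.778, 0.001]
contact_force: [-0.7, -0.7, -2.6]
finger_gap: 0.0592
grasp_force: 44.0
```

```bash
python3 - <<'E'
from h import *
st(); im,d,p=snap("wrist"); W=world(d,p); np.savez("w8.npz",im=im,W=W)
print("post",circ(im,W,.045,.055,(.618,.288),.03)); print("foot",circ(im,W,.0035,.009,(.618,.288),.05)); print("ring",circ(im,W,.08,.17,(.647,.196),.06,"red"))
im,d,p=snap("top"); W=world(d,p); print("post",circ(im,W,.045,.055,(.618,.288),.03)); print("foot",circ(im,W,.0035,.009,(.618,.288),.05)); 
im,d,p=snap("scene"); W=world(d,p); print("post",circ(im,W,.042,.055,(.618,.288),.03)); print("foot",circ(im,W,.0025,.009,(.618,.288),.05))
E
```

```text
t 26.95 tcp [0.646  0.1958 0.1252] untilt [-0.1  0.1  0. ] yaw 102.2 gap 0.0592 q [-0.1   0.65 -0.36  1.6   0.27  0.93 -0.33]
post [ 617.2  288.4   12.9  617.2  288.4   49.7 1096. ]
foot [ 617.1  288.3   33.8  617.5  288.7    6.  4113. ]
ring [ 646.4  195.1   31.1  646.5  195.9  142.6 8334. ]
post [618.1 288.5  12.5 618.6 289.1  49.8  35. ]
foot [617.  296.1  46.  610.4 300.3   6.1 115. ]
post [619.7 289.3  13.2 621.7 289.6  46.5  79. ]
foot [625.1 286.2  38.6 626.1 291.4   4.1 272. ]
```

Call:
{"fn": "move_arm", "kwargs": {
  "commands": [
    [0.05, [-0.01, 0.03, 0], [0, 0, 0]],
    [0.05, [-0.02, 0.065, 0], [0, 0, 0]],
    [0.05, [-0.029, 0.0926, 0], [0, 0, 0]],
    [0.05, [-0.029, 0.0926, -0.01], [0, 0, 0]],
    [0.05, [-0.029, 0.0926, -0.02], [0, 0, 0]]
  ]
}}

```text
t: 27.6
tcp_pos: [0.6171, 0.2877, 0.1029]
eef_rot: [-0.0, 0.629, 0.778, 0.0]
contact_force: [0.8, -0.6, -1.9]
finger_gap: 0.059
grasp_force: 44.0
```

Call:
{"fn": "move_arm", "kwargs": {
  "commands": [
    [0.05, [0, 0, 0], [0, 0, 0]],
    [0.05, [0, 0, 0], [0, 0, 0]],
    [0.05, [0, 0, 0], [0, 0, 0]],
    [0.05, [0, 0, -0.01], [0, 0, 0]],
    [0.05, [0, 0, -0.02], [0, 0, 0]]
  ]
}}

```text
t: 28.1
tcp_pos: [0.6175, 0.2877, 0.0837]
eef_rot: [-0.0, 0.629, 0.777, 0.001]
contact_force: [-0.8, 0.0, -2.0]
finger_gap: 0.0592
grasp_force: 44.0
```

Call:
{"fn": "move_arm", "kwargs": {
  "commands": [
    [0.05, [0, 0.0005, -0.012], [0, 0, 0]],
    [0.05, [0, 0.0005, -0.024], [0, 0, 0]],
    [0.05, [0, 0.0005, -0.036], [0, 0, 0]],
    [0.05, [0, 0.0005, -0.045], [0, 0, 0]],
    [0.05, [0, 0.0005, -0.053], [0, 0, 0]]
  ]
}}

```text
t: 28.6
tcp_pos: [0.6169, 0.2885, 0.0297]
eef_rot: [-0.001, 0.629, 0.778, 0.0]
contact_force: [0.0, 0.6, -1.6]
finger_gap: 0.0592
grasp_force: 44.0
```

Call:
{"fn": "move_arm", "kwargs": {
  "commands": [
    [0.05, [0, 0, -0.006], [0, 0, 0]],
    [0.05, [0, 0, -0.012], [0, 0, 0]],
    [0.05, [0, 0, -0.016], [0, 0, 0]],
    [0.05, [0, 0, -0.018], [0, 0, 0]],
    [0.05, [0, 0, -0.018], [0, 0, 0]]
  ]
}}

```text
t: 29.1
tcp_pos: [0.617, 0.2885, 0.0127]
eef_rot: [-0.001, 0.629, 0.778, 0.001]
contact_force: [0.0, -0.1, -1.4]
finger_gap: 0.0591
grasp_force: 44.0
```

```bash
python3 - <<'E'
from h import *
o=st(); print(o["contact_force"]); im,d,p=snap("wrist"); W=world(d,p); save(im,"pics/w9.png")
print("ring",circ(im,W,.028,.042,(.6172,.2884),.05,"red")); print("disc",circ(im,W,.048,.066,(.6172,.2884),.028))
E
```

```text
t 29.1 tcp [0.617  0.2885 0.0127] untilt [-0.1  0.   0. ] yaw 102.1 gap 0.0591 q [-0.27  0.81 -0.31  1.62  0.33  0.77 -0.52]
[ 0.01540515 -0.08158156 -1.43532588]
ring [ 617.6  287.6   31.1  615.   304.7   35.5 3048. ]
disc [ 616.7  290.6   22.5  615.6  293.1   57.8 8361. ]
```

View pics/w9.png

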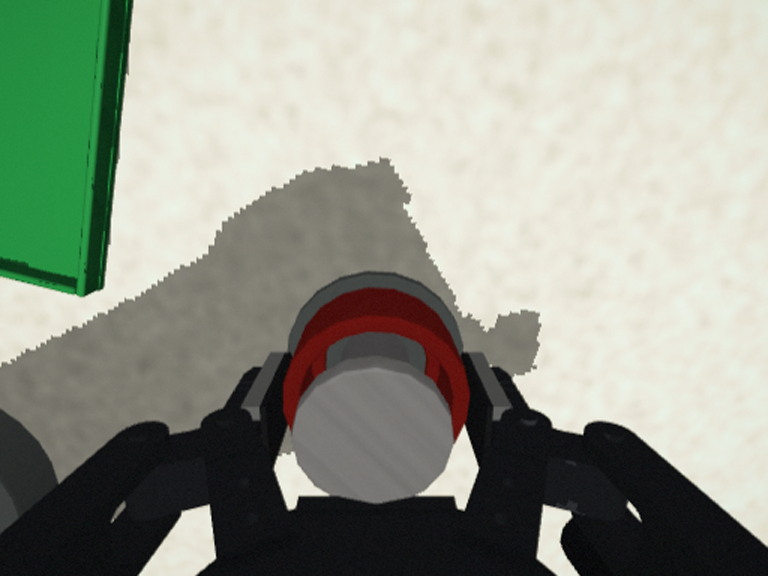

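Call:
{"fn": "move_arm", "kwargs": {
  "commands": [
    [0.05, [0, 0, -0.001], [0, 0, 0]],
    [0.05, [0, 0, -0.0015], [0, 0, 0]],
    [0.062, [0, 0, -0.0015], [0, 0, 0]],
    [0.085, [0, 0, -0.0015], [0, 0, 0]],
    [0.085, [0, 0, -0.0015], [0, 0, 0]]
  ],
  "newtons": 30
}}

```text
t: 29.65
tcp_pos: [0.6172, 0.2886, 0.0114]
eef_rot: [-0.0, 0.629, 0.778, 0.001]
contact_force: [-0.7, 0.6, -0.2]
finger_gap: 0.0844
grasp_force: 0.0
```

Call:
{"fn": "move_arm", "kwargs": {
  "commands": [
    [0.085, [0, 0, 0], [0, 0, 0]],
    [0.085, [0, 0, 0], [0, 0, 0]],
    [0.085, [0, 0.001, 0.02], [0, 0, 0]],
    [0.085, [0, 0.002, 0.0365], [0, 0, 0]],
    [0.085, [0, 0.002, 0.0365], [0, 0, 0]]
  ]
}}

```text
t: 30.15
tcp_pos: [0.6189, 0.2919, 0.051]
eef_rot: [0.001, 0.629, 0.778, 0.003]
contact_force: [0.1, -0.6, -0.4]
finger_gap: 0.0848
grasp_force: 0.0
```

```bash
python3 - <<'E'
from h import *
o=st(); im,d,p=snap("wrist"); W=world(d,p)
print("ring",circ(im,W,.028,.042,(.6172,.2884),.05,"red")); print("disc",circ(im,W,.05,.066,(.6172,.2884),.028))
E
```

```text
t 30.15 tcp [0.6189 0.2919 0.051 ] untilt [-0.3  0.3  0. ] yaw 102.1 gap 0.0848 q [-0.26  0.76 -0.33  1.61  0.31  0.82 -0.51]
ring [ 617.6  289.2   29.7  616.1  304.2   35.2 1802. ]
disc [ 616.1  290.3   22.1  615.8  292.2   57.9 4947. ]
```

Call:
{"fn": "move_arm", "kwargs": {
  "commands": [
    [0.085, [-0.0015, -0.001, -0.001], [0, 0, 0]],
    [0.085, [-0.0015, -0.001, -0.001], [0, 0, 0]],
    [0.035, [-0.0015, -0.001, -0.001], [0, 0, 0]],
    [0.035, [-0.0015, -0.001, -0.001], [0, 0, 0]],
    [0.035, [-0.0015, -0.001, -0.001], [0, 0, 0]]
  ]
}}

```text
t: 30.7
tcp_pos: [0.6154, 0.2894, 0.0465]
eef_rot: [-0.001, 0.629, 0.778, 0.0]
contact_force: [-0.0, 1.4, 2.1]
finger_gap: 0.0433
grasp_force: 4.5
```

Call:
{"fn": "move_arm", "kwargs": {
  "commands": [
    [0.035, [0, 0, 0], [0, 0, 0]],
    [0.035, [0, 0, 0], [0, 0, 0]],
    [0.035, [0, 0, 0], [0, 0, 0]],
    [0.035, [0, 0, 0.015], [0, 0, 0]],
    [0.035, [0, 0, 0.03], [0, 0, 0]]
  ]
}}

```text
t: 31.2
tcp_pos: [0.6154, 0.2895, 0.0776]
eef_rot: [-0.001, 0.629, 0.778, 0.0]
contact_force: [-0.5, 0.0, -0.1]
finger_gap: 0.0425
grasp_force: 30.6
```

```bash
python3 - <<'E'
from h import *
o=st(); im,d,p=snap("wrist"); W=world(d,p)
print("ring",circ(im,W,.028,.042,(.6172,.2884),.05,"red")); print("disc",circ(im,W,.08,.1,(.6172,.2884),.028)); print("post",circ(im,W,.045,.055,(.6172,.2884),.02))
im,d,p=snap("top"); W=world(d,p); print("table",circ(im,W,.03,.04,(.4533,.1945),.05))
im,d,p=snap("scene"); W=world(d,p); print("table",circ(im,W,.027,.04,(.4533,.1945),.05))
E
```

```text
t 31.2 tcp [0.6154 0.2895 0.0776] untilt [-0.1 -0.  -0. ] yaw 102.1 gap 0.0425 q [-0.25  0.72 -0.34  1.6   0.29  0.87 -0.5 ]
ring [ 617.4  289.6   29.5  615.4  303.5   35.2 1384. ]
disc [ 616.4  292.1   26.6  615.5  292.3   89.2 5859. ]
post [615.6 297.1   9.4 615.3 299.8  47.9 110. ]
table [ 0.  0.  0. nan nan nan  0.]
table [458.1 191.3  35.5 462.9 182.9  32.1 199. ]h.py:37: RuntimeWarning: Mean of empty slice.
  return np.round([cx,cy,r_,*(W[m].mean(0)*1000),m.sum()],1)
  ret = um.true_divide(
```

Call:
{"fn": "move_arm", "kwargs": {
  "commands": [
    [0.035, [0, 0, 0.04], [0, 0, 0]],
    [0.035, [-0.01, -0.01, 0.08], [0, 0, 0]],
    [0.035, [-0.03, -0.04, 0.11], [0, 0, 0]],
    [0.035, [-0.06, -0.07, 0.12], [0, 0, 0]],
    [0.035, [-0.09, -0.1, 0.12], [0, 0, 0]]
  ]
}}

```text
t: 31.85
tcp_pos: [0.5256, 0.1889, 0.1988]
eef_rot: [0.001, 0.629, 0.778, 0.002]
contact_force: [0.0, 0.0, -0.4]
finger_gap: 0.0423
grasp_force: 30.8
```

Call:
{"fn": "move_arm", "kwargs": {
  "commands": [
    [0.035, [-0.03, -0.03, 0], [0, 0, 0]],
    [0.035, [-0.06, -0.05, 0], [0, 0, 0]],
    [0.035, [-0.065, -0.06, 0], [0, 0, 0]],
    [0.035, [-0.065, -0.06, 0], [0, 0, 0]],
    [0.035, [-0.065, -0.06, 0], [0, 0, 0]]
  ]
}}

```text
t: 32.35
tcp_pos: [0.4617, 0.1301, 0.1973]
eef_rot: [-0.0, 0.629, 0.778, 0.002]
contact_force: [-0.2, 0.8, -0.4]
finger_gap: 0.0424
grasp_force: 30.8
```

```bash
python3 - <<'E'
from h import *
o=st(); im,d,p=snap("wrist"); W=world(d,p)
print("table",circ(im,W,.032,.038,(.4533,.195),.045)); t=o["tcp_pos"]; print("disc",circ(im,W,t[2]+.003,t[2]+.02,t,.026))
x,y,z=W[...,0],W[...,1],W[...,2]; hsv=cv2.cvtColor(im,cv2.COLOR_RGB2HSV)
m=(hsv[...,0]>45)&(hsv[...,0]<80)&(hsv[...,1]>100)&(z>-.01)&(z<.02); print("tray",cv2.minAreaRect((W[m][:,:2]*1000).astype(np.float32)),m.sum())
E
```

```text
t 32.35 tcp [0.4617 0.1301 0.1973] untilt [-0.2  0.1  0. ] yaw 102.1 gap 0.0424 q [ 0.03  0.26 -0.43  2.02  0.14  0.89 -0.26]
table [ 451.   193.2   35.9  450.7  194.    35.  3915. ]
disc [ 461.3  131.7   25.4  461.5  132.8  208.7 5663. ]
tray ((572.9898071289062, 277.785888671875), (47.14295959472656, 325.2201232910156), 74.1141357421875) 1651
```

Call:
{"fn": "move_arm", "kwargs": {
  "commands": [
    [0.035, [-0.004, 0.03, 0], [0, 0, 0]],
    [0.035, [-0.0107, 0.0624, -0.02], [0, 0, 0]],
    [0.035, [-0.0107, 0.0624, -0.06], [0, 0, 0]],
    [0.035, [-0.0107, 0.0624, -0.1], [0, 0, 0]],
    [0.035, [-0.0107, 0.0624, -0.14], [0, 0, 0]]
  ]
}}

```text
t: 32.9
tcp_pos: [0.4507, 0.1938, 0.0552]
eef_rot: [-0.001, 0.628, 0.778, 0.002]
contact_force: [-0.4, -0.2, -1.1]
finger_gap: 0.042
grasp_force: 30.8
```

Call:
{"fn": "move_arm", "kwargs": {
  "commands": [
    [0.035, [0, 0, 0], [0, 0, 0]],
    [0.035, [0, 0, 0], [0, 0, 0]],
    [0.035, [0, 0, -0.01], [0, 0, 0]],
    [0.035, [0, 0, -0.017], [0, 0, 0]],
    [0.035, [0, 0, -0.02], [0, 0, 0]]
  ]
}}

```text
t: 33.4
tcp_pos: [0.4504, 0.1919, 0.0372]
eef_rot: [-0.0, 0.629, 0.777, 0.001]
contact_force: [-0.5, -0.7, -1.0]
finger_gap: 0.042
grasp_force: 30.9
```

```bash
python3 - <<'E'
from h import *
o=st(); print(o["contact_force"]); im,d,p=snap("wrist"); W=world(d,p); 
x,y,z=W[...,0],W[...,1],W[...,2]
h=cv2.cvtColor(im,cv2.COLOR_RGB2HSV); m=(z>.041)&(z<.06)&(np.hypot(x-.451,y-.1935)<.035)&(im.min(-1)>110)
print(cv2.minEnclosingCircle((W[m][:,:2]*1000).astype(np.float32)),np.median(z[m]),m.sum()); save(im,"pics/w10.png")
E
```

```text
t 33.4 tcp [0.4504 0.1919 0.0372] untilt [-0.1  0.1  0. ] yaw 102.1 gap 0.042 q [-0.18  0.54 -0.35  2.1   0.34  0.56 -0.56]
[-0.53553728 -0.68613053 -0.99389019]
((457.4495849609375, 194.06854248046875), 28.199825286865234) 0.048690094243855536 4744
```

View pics/w10.png

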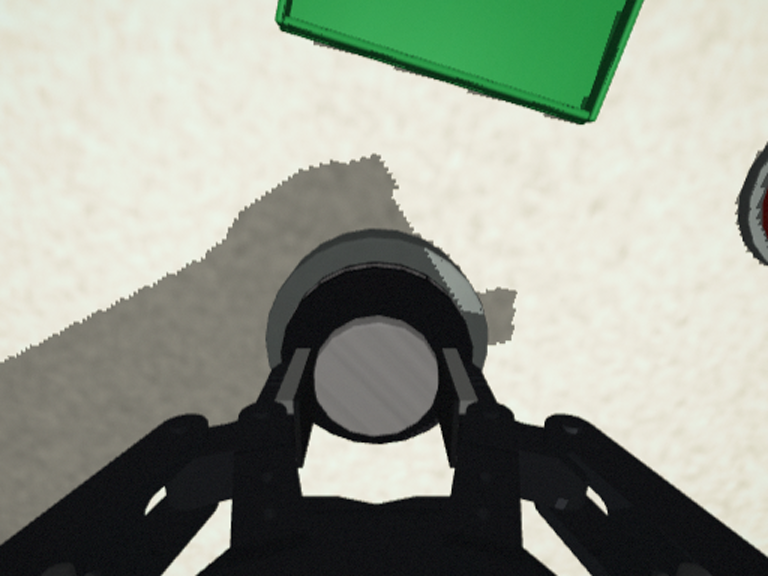

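Call:
{"fn": "move_arm", "kwargs": {
  "commands": [
    [0.035, [0, 0, -0.002], [0, 0, 0]],
    [0.035, [0, 0, -0.0035], [0, 0, 0]],
    [0.035, [0, 0, -0.0045], [0, 0, 0]],
    [0.035, [0, 0, -0.005], [0, 0, 0]],
    [0.035, [0, 0, -0.0055], [0, 0, 0]]
  ]
}}

```text
t: 33.95
tcp_pos: [0.4502, 0.192, 0.0332]
eef_rot: [0.0, 0.629, 0.778, 0.001]
contact_force: [-6.5, -3.3, 25.9]
finger_gap: 0.0424
grasp_force: 45.0
```

Call:
{"fn": "move_arm", "kwargs": {
  "commands": [
    [0.035, [0, 0, 0.0015], [0, 0, 0]],
    [0.035, [0, 0, 0.0015], [0, 0, 0]],
    [0.035, [0, 0, 0.0015], [0, 0, 0]],
    [0.035, [0, 0, 0.0015], [0, 0, 0]],
    [0.035, [0, 0, 0.0015], [0, 0, 0]]
  ]
}}

```text
t: 34.45
tcp_pos: [0.4503, 0.1921, 0.0333]
eef_rot: [-0.0, 0.629, 0.778, 0.001]
contact_force: [-1.3, 0.1, 7.3]
finger_gap: 0.0424
grasp_force: 35.3
```

```bash
python3 - <<'E'
from h import *
o=st(); print(o["contact_force"]); im,d,p=snap("wrist"); W=world(d,p); 
x,y,z=W[...,0],W[...,1],W[...,2]
m=(z>.039)&(z<.06)&(np.hypot(x-.451,y-.1935)<.02)&(im.min(-1)>100)
w=W[m]; A=np.c_[w[:,:2]-w[:,:2].mean(0),np.ones(len(w))]; print(np.linalg.lstsq(A,w[:,2],rcond=None)[0],w[:,2].std())
E
```

```text
t 34.45 tcp [0.4503 0.1921 0.0333] untilt [-0.1  0.1  0. ] yaw 102.1 gap 0.0424 q [-0.19  0.55 -0.35  2.1   0.34  0.55 -0.57]
[-1.32230844  0.14880437  7.34078383]
[-0.00360906 -0.00356706  0.04480019] 0.0005544983317150954
```

Call:
{"fn": "move_arm", "kwargs": {
  "commands": [
    [0.046, [0, 0, 0.0005], [0, 0, 0]],
    [0.05, [0, 0, 0.0005], [0, 0, 0]],
    [0.06, [0, 0, 0.0005], [0, 0, 0]],
    [0.065, [0, 0, 0.0005], [0, 0, 0]],
    [0.07, [0, 0, 0.0005], [0, 0, 0]]
  ]
}}

```text
t: 35.0
tcp_pos: [0.4498, 0.1919, 0.0332]
eef_rot: [-0.001, 0.629, 0.778, 0.001]
contact_force: [-0.3, -0.4, -0.2]
finger_gap: 0.0698
grasp_force: 0.0
```

Call:
{"fn": "move_arm", "kwargs": {
  "commands": [
    [0.07, [0, 0, 0.03], [0, 0, 0]],
    [0.08, [0, 0, 0.07], [0, 0, 0]],
    [0.085, [0, 0, 0.11], [0, 0, 0]],
    [0.085, [0, -0.03, 0.13], [0, 0, 0]],
    [0.085, [0, -0.05, 0.13], [0, 0, 0]]
  ]
}}

```text
t: 35.5
tcp_pos: [0.4517, 0.1416, 0.1664]
eef_rot: [0.002, 0.629, 0.778, 0.003]
contact_force: [-1.2, -0.6, -0.2]
finger_gap: 0.0849
grasp_force: 0.0
```

```bash
python3 - <<'E'
from h import *
o=st(); im,d,p=snap("wrist"); W=world(d,p)
print("disc",circ(im,W,.040,.05,(.451,.1935),.05)); print("table",circ(im,W,.032,.038,(.4533,.195),.045))
x,y,z=W[...,0],W[...,1],W[...,2]; hsv=cv2.cvtColor(im,cv2.COLOR_RGB2HSV)
m=(hsv[...,0]>45)&(hsv[...,0]<85)&(hsv[...,1]>100)&(z>-.01)&(z<.02)&(x<.56)&(y>.27); print("tray",cv2.minAreaRect((W[m][:,:2]*1000).astype(np.float32)),m.sum())
im,d,p=snap("top"); W=world(d,p); x,y,z=W[...,0],W[...,1],W[...,2]; hsv=cv2.cvtColor(im,cv2.COLOR_RGB2HSV)
m=(hsv[...,0]>45)&(hsv[...,0]<85)&(hsv[...,1]>100)&(z>-.01)&(z<.02)&(x<.56)&(y>.27); print("tray",cv2.minAreaRect((W[m][:,:2]*1000).astype(np.float32)),m.sum())
print("ring",circ(im,W,.028,.042,(.617,.289),.1,"red"))
E
```

```text
t 35.5 tcp [0.4517 0.1416 0.1664] untilt [-0.2  0.4  0. ] yaw 102.1 gap 0.0849 q [ 0.01  0.3  -0.45  2.06  0.18  0.81 -0.33]
disc [ 450.7  192.5   21.8  450.4  193.1   43.  1793. ]
table [ 450.9  193.1   35.9  450.6  195.2   35.  2830. ]
tray ((455.47064208984375, 311.82635498046875), (31.820329666137695, 113.48918914794922), 86.74226379394531) 2559
tray ((458.7058410644531, 356.2838134765625), (118.53433227539062, 116.78300476074219), 86.19731140136719) 1007
ring [619.2 288.   29.7 619.6 285.9  35.6  75. ]
```

Call:
{"fn": "move_arm", "kwargs": {
  "commands": [
    [0.085, [0.03, 0.03, 0], [0, 0, 0]],
    [0.085, [0.06, 0.06, 0], [0, 0, 0]],
    [0.085, [0.09, 0.09, 0], [0, 0, 0]],
    [0.085, [0.12, 0.12, 0], [0, 0, 0]],
    [0.085, [0.15, 0.14, 0], [0, 0, 0]]
  ],
  "newtons": 40
}}

```text
t: 36.1
tcp_pos: [0.5997, 0.2858, 0.1624]
eef_rot: [-0.002, 0.628, 0.779, 0.001]
contact_force: [0.3, -0.2, 0.0]
finger_gap: 0.0845
grasp_force: 0.0
```

Call:
{"fn": "move_arm", "kwargs": {
  "commands": [
    [0.085, [0.0155, 0.007, 0], [0, 0, 0]],
    [0.085, [0.0155, 0.007, -0.03], [0, 0, 0]],
    [0.085, [0.0155, 0.007, -0.06], [0, 0, 0]],
    [0.085, [0.0155, 0.007, -0.08], [0, 0, 0]],
    [0.085, [0.0155, 0.007, -0.08], [0, 0, 0]]
  ]
}}

```text
t: 36.6
tcp_pos: [0.6124, 0.2886, 0.0788]
eef_rot: [-0.002, 0.628, 0.778, -0.003]
contact_force: [0.4, -0.3, -1.0]
finger_gap: 0.0849
grasp_force: 0.0
```

```bash
python3 - <<'E'
from h import *
o=st(); im,d,p=snap("wrist"); W=world(d,p)
print("ring",circ(im,W,.030,.042,(.617,.289),.06,"red")); print("post",circ(im,W,.045,.055,(.6172,.2884),.03))
x,y,z=W[...,0],W[...,1],W[...,2]; hsv=cv2.cvtColor(im,cv2.COLOR_RGB2HSV)
m=(hsv[...,0]>45)&(hsv[...,0]<85)&(hsv[...,1]>100)&(z>-.01)&(z<.02)&(x<.56)&(y>.27); print("tray",cv2.minAreaRect((W[m][:,:2]*1000).astype(np.float32)),m.sum())
E
```

```text
t 36.6 tcp [0.6124 0.2886 0.0788] untilt [ 0.1 -0.4  0. ] yaw 102.1 gap 0.0849 q [-0.23  0.72 -0.37  1.61  0.31  0.88 -0.51]
ring [ 617.7  288.7   29.9  617.2  289.6   35.3 2192. ]
post [ 616.9  288.6   13.1  616.7  289.9   49.7 1160. ]
tray ((466.68402099609375, 355.39849853515625), (118.94666290283203, 98.93661499023438), 86.29216003417969) 21921
```

Call:
{"fn": "move_arm", "kwargs": {
  "commands": [
    [0.085, [0.005, 0, 0], [0, 0, 0]],
    [0.085, [0.005, 0, -0.025], [0, 0, 0]],
    [0.085, [0.005, 0, -0.05], [0, 0, 0]],
    [0.085, [0.005, 0, -0.066], [0, 0, 0]],
    [0.085, [0.005, 0, -0.066], [0, 0, 0]]
  ]
}}

```text
t: 37.15
tcp_pos: [0.6196, 0.2884, 0.0159]
eef_rot: [-0.001, 0.629, 0.778, -0.001]
contact_force: [-0.8, -0.3, 0.7]
finger_gap: 0.0847
grasp_force: 0.0
```

Call:
{"fn": "move_arm", "kwargs": {
  "commands": [
    [0.05, [0, 0, 0], [0, 0, 0]],
    [0.05, [0, 0, 0], [0, 0, 0]],
    [0.05, [0, 0, 0], [0, 0, 0]],
    [0.05, [0, 0, 0], [0, 0, 0]],
    [0.05, [0, 0, 0.015], [0, 0, 0]]
  ]
}}

```text
t: 37.65
tcp_pos: [0.6196, 0.2884, 0.0319]
eef_rot: [-0.001, 0.629, 0.778, -0.0]
contact_force: [-0.5, 0.2, -1.1]
finger_gap: 0.0584
grasp_force: 43.5
```

Call:
{"fn": "move_arm", "kwargs": {
  "commands": [
    [0.05, [0, 0, 0.02], [0, 0, 0]],
    [0.05, [0, 0, 0.04], [0, 0, 0]],
    [0.05, [0, 0, 0.07], [0, 0, 0]],
    [0.05, [-0.01, 0.005, 0.1], [0, 0, 0]],
    [0.05, [-0.04, 0.02, 0.1], [0, 0, 0]]
  ]
}}

```text
t: 38.15
tcp_pos: [0.586, 0.3081, 0.1385]
eef_rot: [0.003, 0.631, 0.776, 0.006]
contact_force: [-0.1, 1.1, -1.0]
finger_gap: 0.0584
grasp_force: 43.5
```

Call:
{"fn": "move_arm", "kwargs": {
  "commands": [
    [0.05, [-0.04, 0.02, 0], [0, 0, 0]],
    [0.05, [-0.08, 0.035, 0], [0, 0, 0]],
    [0.05, [-0.115, 0.045, 0], [0, 0, 0]],
    [0.05, [-0.12, 0.047, 0], [0, 0, 0]],
    [0.05, [-0.12, 0.047, 0], [0, 0, 0]]
  ]
}}

```text
t: 38.65
tcp_pos: [0.4597, 0.3569, 0.1337]
eef_rot: [-0.0, 0.628, 0.778, 0.002]
contact_force: [0.4, -0.7, -1.5]
finger_gap: 0.0583
grasp_force: 43.5
```

```bash
python3 - <<'E'
from h import *
o=st(); im,d,p=snap("wrist"); W=world(d,p); t=o["tcp_pos"]
print("ring",circ(im,W,t[2]+.015,t[2]+.04,t,.06,"red"))
E
```

```text
t 38.65 tcp [0.4597 0.3569 0.1337] untilt [-0.2  0.1  0. ] yaw 102.2 gap 0.0583 q [-0.38  0.52 -0.43  1.83  0.28  0.85 -0.74]
ring [ 460.1  357.1   30.1  459.6  358.9  150.  3366. ]
```

Call:
{"fn": "move_arm", "kwargs": {
  "commands": [
    [0.05, [-0.0035, -0.001, -0.03], [0, 0, 0]],
    [0.05, [-0.0035, -0.001, -0.06], [0, 0, 0]],
    [0.05, [-0.0035, -0.001, -0.09], [0, 0, 0]],
    [0.05, [-0.0035, -0.001, -0.105], [0, 0, 0]],
    [0.05, [-0.0035, -0.001, -0.112], [0, 0, 0]]
  ]
}}

```text
t: 39.2
tcp_pos: [0.4577, 0.3537, 0.0189]
eef_rot: [-0.0, 0.63, 0.777, -0.0]
contact_force: [0.4, -0.1, -1.4]
finger_gap: 0.0586
grasp_force: 43.5
```

Call:
{"fn": "move_arm", "kwargs": {
  "commands": [
    [0.05, [0, 0, -0.003], [0, 0, 0]],
    [0.05, [0, 0, -0.006], [0, 0, 0]],
    [0.05, [0, 0, -0.007], [0, 0, 0]],
    [0.05, [0, 0, -0.008], [0, 0, 0]],
    [0.05, [0, 0, -0.0085], [0, 0, 0]]
  ]
}}

```text
t: 39.7
tcp_pos: [0.458, 0.3551, 0.0164]
eef_rot: [0.001, 0.629, 0.777, 0.001]
contact_force: [-7.8, -8.1, 29.8]
finger_gap: 0.0586
grasp_force: 46.3
```

Call:
{"fn": "move_arm", "kwargs": {
  "commands": [
    [0.05, [0, 0, 0.003], [0, 0, 0]],
    [0.05, [0, 0, 0.003], [0, 0, 0]],
    [0.05, [0, 0, 0.003], [0, 0, 0]],
    [0.05, [0, 0, 0.003], [0, 0, 0]],
    [0.05, [0, 0, 0.003], [0, 0, 0]]
  ]
}}

```text
t: 40.2
tcp_pos: [0.4583, 0.3559, 0.0166]
eef_rot: [0.0, 0.629, 0.777, 0.002]
contact_force: [-0.6, -1.0, 10.4]
finger_gap: 0.0583
grasp_force: 44.5
```

```bash
python3 - <<'E'
from h import *
o=st(); print(o["contact_force"]); im,d,p=snap("wrist"); W=world(d,p); t=o["tcp_pos"]
c=circ(im,W,.028,.045,t,.06,"red"); print("ring",c)
x,y,z=W[...,0],W[...,1],W[...,2]; h=cv2.cvtColor(im,cv2.COLOR_RGB2HSV); m=((h[...,0]<8)|(h[...,0]>172))&(h[...,1]>120)&(z>.028)&(z<.045)&(np.hypot(x-t[0],y-t[1])<.04)
w=W[m]; A=np.c_[w[:,:2]-w[:,:2].mean(0),np.ones(len(w))]; print(np.linalg.lstsq(A,w[:,2],rcond=None)[0])
E
```

```text
t 40.2 tcp [0.4583 0.3559 0.0166] untilt [-0.2  0.2  0. ] yaw 102.1 gap 0.0583 q [-0.45  0.68 -0.35  1.88  0.38  0.64 -0.82]
[-0.61729545 -0.97385661 10.40836355]
ring [ 458.7  355.5   30.7  458.1  357.3   32.4 4243. ]
[-0.00039189  0.0054195   0.03236455]
```

Call:
{"fn": "move_arm", "kwargs": {
  "commands": [
    [0.06, [0, 0, 0.001], [0, 0, 0]],
    [0.065, [0, 0, 0.001], [0, 0, 0]],
    [0.07, [0, 0, 0.001], [0, 0, 0]],
    [0.07, [0, 0, 0.001], [0, 0, 0]],
    [0.07, [0, 0, 0.02], [0, 0, 0]]
  ]
}}

```text
t: 40.75
tcp_pos: [0.4554, 0.3536, 0.0328]
eef_rot: [-0.001, 0.629, 0.778, -0.002]
contact_force: [0.8, 0.6, 1.0]
finger_gap: 0.0696
grasp_force: 0.0
```

Call:
{"fn": "move_arm", "kwargs": {
  "commands": [
    [0.07, [0, 0, 0.04], [0, 0, 0]],
    [0.07, [0, 0, 0.08], [0, 0, 0]],
    [0.07, [0, 0, 0.12], [0, 0, 0]],
    [0.07, [0, 0, 0.16], [0, 0, 0]],
    [0.07, [0.04, 0, 0.18], [0, 0, 0]]
  ]
}}

```text
t: 41.25
tcp_pos: [0.4935, 0.3581, 0.2192]
eef_rot: [-0.001, 0.626, 0.78, 0.002]
contact_force: [0.7, 0.8, -0.0]
finger_gap: 0.0702
grasp_force: 0.0
```

Call:
{"fn": "move_arm", "kwargs": {
  "commands": [
    [0.07, [0.04, 0, 0.02], [0, 0, 0]],
    [0.07, [0.08, 0, 0.04], [0, 0, 0]],
    [0.07, [0.1, 0, 0.05], [0, 0, 0]],
    [0.07, [0.1, 0, 0.05], [0, 0, 0]],
    [0.07, [0.1, 0, 0.05], [0, 0, 0]]
  ]
}}

```text
t: 41.75
tcp_pos: [0.5961, 0.3549, 0.2639]
eef_rot: [-0.001, 0.629, 0.778, 0.0]
contact_force: [-0.7, 0.5, -0.1]
finger_gap: 0.0697
grasp_force: 0.0
```

```bash
python3 - <<'E'
from h import *
o=st(); im,d,p=snap("scene"); W=world(d,p); save(im[90:330,110:430],"pics/s5.png",2.4); print("fin",fin(im,W),"ring",circ(im,W,.022,.042,(.457,.356),.05,"red"),"disc",circ(im,W,.038,.05,(.451,.1935),.05))
im,d,p=snap("top"); W=world(d,p); print("ring",circ(im,W,.028,.042,(.457,.356),.05,"red"),"disc",circ(im,W,.038,.05,(.451,.1935),.05))
E
```

```text
t 41.75 tcp [0.5961 0.3549 0.2639] untilt [-0.1 -0.1 -0. ] yaw 102.1 gap 0.0697 q [-0.3   0.56 -0.43  1.43  0.24  1.21 -0.55]
fin [ 453.  -301.8   61.3   10.3   11.9   62.5] ring [461.6 353.   31.8 463.  356.2  28.  181. ] disc [452.9 193.6  22.4 454.4 193.1  40.5 122. ]
ring [ 0.  0.  0. nan nan nan  0.] disc [452.7 193.4  35.1 454.2 194.2  43.  156. ]h.py:37: RuntimeWarning: Mean of empty slice.
  return np.round([cx,cy,r_,*(W[m].mean(0)*1000),m.sum()],1)
  ret = um.true_divide(
```

View pics/s5.png

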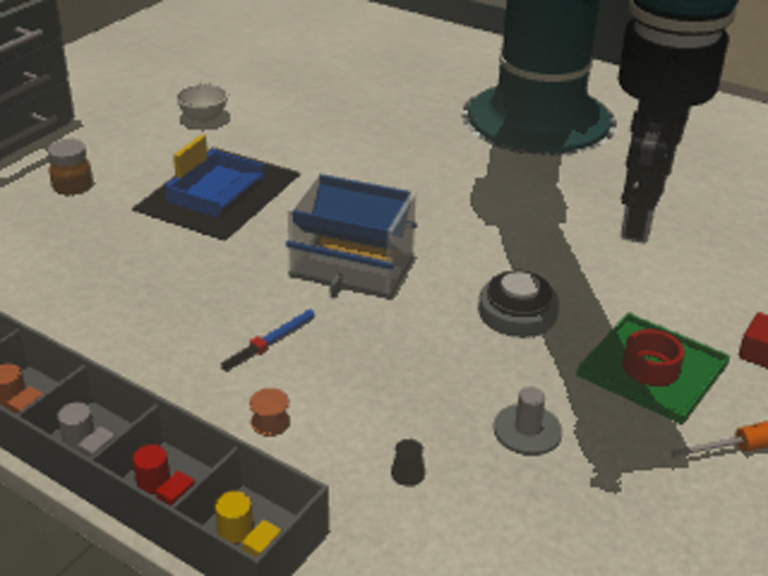

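```bash
python3 -c "
from plant import r
print(r.sign_off())"
```

```text
the job is handed in; nothing more can be done
None
```

The job is done and handed in at about 42 s: the final pictures showed no rod left outside the feeder (two stray and two cradle rods were tipped in), the empty cradle upright in the middle of its mat, the disc flat in the middle of the work table, and the ring flat in the green tray.

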